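# Wipe down the stone-chip sorting deck and lock its drawer

## Task

Clear the sorting station: draw the headed lock pin, park it in its holder on the tool rest, pull the drawer out and wipe every stone chip off the open edge of the deck into the drawer with the scraper block, never gripping or pressing chips with the fingers. Stand the scraper upright on the rest's rubber mat again, push the drawer fully shut with all the chips in it, and lock it by pushing the pin down through the fork and the drawer's lug until its collar sits on the fork. Do not shift the jar, the beaker and the timer standing round about.

Things in the scene. Friction and masses are not known exactly. Their poses are not given: they have to be found in the camera images.
- station: Sorting station, fixed: a low box with a flat white deck 50 mm above the bench. Origin: on the bench. Its -x points to the deck's open edge and the drawer (roughly robot's left). Deck: x = -90 mm (open edge) to +114 mm (rear fence), y = -68 to +68 mm between side fences; fences 14 mm wide, 16 mm above the deck. The lock fork is on its -y side (towards the robot), at the open end.
- deck_edge (a point): Middle of the deck's open edge, on the deck surface. Axes as the station's.
- drawer (a joint): How far the drawer under the deck is out (m): 0 = fully shut at its stop, 0.090 = fully out. It slides along the station's -x with about 1.5 N friction and stays where left. Chips swept over the edge fall in when it is out. Its front plate, 11 mm thick, rises 20 mm above the deck. A lug on the front's side, with a 13 mm hole, lines up with the fork's holes only when fully shut.
- drawer_grip (a point): Pinch point in the middle of the drawer's upright black pull tab, on its front plate: 12 mm thick along the station's x, 60 mm wide along y; the tab's top is 15 mm above this point (100 mm above the bench), its foot 15 mm below. Moves with the drawer.
- drawer_in (a point): Centre of the drawer's inner floor, 8 mm above the bench; moves with the drawer. Axes as the station's. The inside reaches 66 mm either way along x and 72 mm along y; walls 32 mm high.
- scraper: Scraper block: a rubber-soled foot 32 mm (its x) by 60 mm (its y), 18 mm high, with an upright beech grip in the middle, 24 mm (x) by 46 mm (y), rising to 72 mm. Origin: centre of its underside, z up. 0.14 to 0.24 kg. At the start it stands on the tool rest's mat, its y along the rest's x.
- tool_rest: Tool rest, fixed: a steel plate 195 (x) by 124 mm, 4 mm thick, with a black rubber mat (132 by 116 mm) for the scraper on its -x side and an aluminium pin holder, a 40 mm block, at its +x end. Origin: on the bench under its middle.
- scraper_mat (a point): Centre of the rubber mat on the tool rest, on its surface, 4 mm above the bench. Axes as the tool rest's.
- pin: Headed lock pin: a 10 mm steel shank 34 mm long with tapered tip, a collar 26 mm across, 4 mm thick, above it a round black knob 20 mm across, 28 mm tall. Origin: centre of the tip; z up to the knob, whose top is at 66 mm. 0.06 kg. At the start it is in the lock, through the shut drawer's lug.
- pin_holder (a point): Centre of the 13 mm hole, 37 mm deep, at the top of the pin holder on the tool rest, 44 mm above the bench. The collar's underside rests here when the pin is parked.
- pin_collar (a point): On the pin's axis, at the underside of the collar, 34 mm above the tip.
- lock_hole (a point): Centre of the 13 mm vertical lock hole at the top of the fork's upper ear, 46 mm above the bench, 38 mm out from the station's side wall. The hole goes through both ears, and the drawer's lug between them when shut. The collar's underside rests here when the pin is home.
- chip_1: A broken grey stone chip, about 22 by 17 mm and 9 to 13 mm high, 12 g. Origin: centre of its underside. Starts on the deck, at least 20 mm off the open edge and 50 mm off the rear fence; between three and six chips are there, the rest absent.
- chip_2: A stone chip like chip_1, or absent.
- chip_3: A stone chip like chip_1, or absent.
- chip_4: A stone chip like chip_1, or absent.
- chip_5: A stone chip like chip_1, or absent.
- chip_6: A stone chip like chip_1, or absent.
- jar: Bystander: a sample jar with a blue cap, 60 mm across, 74 mm high. Leave alone.
- beaker: Bystander: a small clear beaker, 67 mm across, 63 mm high. Leave alone.
- lab_timer: Bystander: a flat white timer, 52 by 60 by 19 mm. Leave alone.

How it is judged:
By the outcome, as a careful person would: the job done as asked, in the order asked, and still so for the second after the job is handed in, with the robot touching nothing.
Of chip_1, chip_2, chip_3, chip_4, chip_5, chip_6 only 3 to 6 are there at a start; the rules pass over those that are not, and their reading is None.
At some moment in a run one of chip_1, chip_2, chip_3, chip_4, chip_5, chip_6, scraper may be knocked a few centimetres aside while the robot is not near it.
It also fails if it takes over 192 s, if anything falls off the work surface, if the arm or the gripper's body presses on something with over 40 N, if the wrist force passes 120 N, or if a joint passes its speed limit or range.

## Robot

A 7-joint arm with a two-finger parallel gripper is mounted at the origin on a cart in front of the work surface, level with it; the furniture and walls round the work are solid. World frame = base frame: x ahead of the robot, y to its left, z up, the work surface at z = 0. Lengths are in m, angles in rad, forces in N, time in s.
With the tool pointing down it reaches from about 0.425 to 0.925 m from the base axis. Payload 6.8 kg.
Tool frame: the origin (TCP) lies on the centre line of the jaws, within the pads' length; the fingertips stand 14 mm ahead of it and the grasp point (between the pads) lies 5 mm behind it (r.nose_length is the distance from the TCP to the fingertips, in m); z points along the fingers, y is the direction in which the jaws open and shut (so a half turn about z gives the same grasp; the last joint's range is limited). The gripper opens to 85 mm and grips with 20 to 120 N. Pads are 22 mm wide; open, the fingers measure 114 mm over their backs; the gripper's body (76 mm by 85 mm) begins 54 mm behind the grasp point. The pads swing forward as they close: fully open they stand 13 mm farther back than shut.
Start: joints at [-1.213, 0.477, 0.022, 1.555, -0.011, 1.109, -0.083], TCP at [0.303, 0.603, 0.245] pointing down, gripper open.
Joint ranges: [-2.96, 2.96], [-0.34, 2.1], [-1.41, 1.46], [0.24, 2.44], [-1.37, 4.51], [0.17, 1.92], [-2.96, 2.96]. Speed limits (rad/s): [2.39, 2.39, 3.14, 3.14, 3.14, 3.14, 3.14].

## Interface

Orientations are given as a rotation vector (axis times angle).
In Python, from bench import r, imaging, look_for, outline_of gives the robot as it stands. The module is installed in compiled form; this text tells all that it offers.
- The arm moves only by the tool carry_out, never from a script. Its arguments are lists of equal length, an entry for each row: "offset": the shift along the tool's x, y, z as a fraction of full scale, a list of three; "turn": the turn, a rotation vector about the tool's x, y, z as a fraction of full scale, a list of three. A call has 1 to 8 rows; each row is the pose to reach, as a shift and turn from the pose commanded when the call began, along the tool's axes at that moment; what a row does not reach only later rows make up. Full scale, the value 1, is 0.5 m for a shift and 1.5 rad for a turn. A row lasts 1/10 s, in which the tool goes at most 50 mm and 8.59 degrees, less where a joint would pass 70% of its speed; a pose out of reach is approached as far as the arm can. A call with a number of a shift or a turn outside -1 to 1 is refused whole. A call with a gripper value outside its range is refused whole. "hand" is the closure, from 0 (fully open) to 1 (shut), set as the call begins (left out, the last holds). The fingers move at their own pace and stop on an object; "force" is the grip in N (left out, the last holds). Time passes only in rows, so rows that repeat a pose let the fingers close. It gives the time, the measured TCP pose, the force and the opening at its end, in the units of the state.
- r.get_obs(): the state, without advancing time (a new reading comes with each control period).
- imaging.grab_frame(name): name is "scene" or "top" or "wrist"; returns a dict with "pixels" (420x560x3 uint8, red, green, blue), "fx", "fy", "cx", "cy" (pixels), "R" (3x3) and "t" (3): a world point X has camera coordinates R X + t. Camera axes: x right, y down, z forward; pixel columns grow to the right and rows downward; lengths in m; the calibration is good to about 2 mm. A picture is of the moment at which its call begins. There is no depth.
- r.hand_in(): hands the job in, once; it reports no verdict.
Trained networks look in the newest picture that a camera, given by its name, has taken for a name from the list of things; names that differ only in an ending like _2 or _b are one class to them, and where a whole thing is asked for, a point or a joint stands for the part that bears it (a point fixed in the world has none). Each returns a list of dicts, best first, with "score" (0 to 1); they miss things now and then, are a little off and sometimes report something else, mostly with a low value. They report only what shows in the picture. A call takes as long as a camera call.
- look_for(query, camera): "xyz" ([x, y, z] in m, in the coordinates of the camera as it stood for that picture, good to about 4 mm: the middle of the surface that is visible of it).
- outline_of(query, camera): "region" (420x560 bool, what is visible of it).
The state is a dict: "clock": time; "joints": joint angles; "qvel": joint speeds; "tau": joint torques, N m; "tcp_pos": TCP position; "orientation": TCP orientation; "contact_force": force on the tool from outside, world axes, zero at the start; "moment": the same for the moment, N m; "grip_width": finger opening in m.
Only numpy, scipy, OpenCV 4.12 (cv2) and the standard library are available. Lean on these libraries where they do the work, as an engineer would, in place of code of your own. Each camera call takes 0.05 s, during which the arm holds its last target. There are 200 camera calls.

## Working session

There is one attempt and no reset: what is moved stays moved. The work goes in short steps, Python scripts to look and compute and a tool call to move; the robot and the scene stay as the last step left them, time stands still between calls to the robot, and variables do not carry over. Pictures are saved under pics/ and viewed, about 12 in all and at most 16, crops included, and the job is handed in when it is done.

Besides the shell and the picture viewer there is one more tool, called by a JSON object that holds its "api" and its "payload". carry_out: Moves the arm, as the interface text tells. Shift numbers are shares of 0.5 m and turn numbers shares of 1.5 rad, none past 1 either way. Its arguments: {"type":"object","properties":{"offset":{"type":"array","items":{"type":"array","items":{"type":"number","minimum":-1,"maximum":1}}},"turn":{"type":"array","items":{"type":"array","items":{"type":"number","minimum":-1,"maximum":1}}},"hand":{"type":"number"},"force":{"type":"number"}},"required":["offset","turn"]}

```bash
mkdir -p pics
cat > h.py <<'E'
import numpy as np, cv2
from scipy.spatial.transform import Rotation as Ro
from bench import r, imaging, look_for, outline_of
def grab(c,fn=None,crop=None,scale=1):
    f=imaging.grab_frame(c)
    if fn:
        im=f["pixels"][:,:,::-1].copy()
        if crop: im=im[crop[1]:crop[3],crop[0]:crop[2]]
        im=cv2.resize(im,None,fx=scale,fy=scale,interpolation=cv2.INTER_CUBIC)
        cv2.imwrite("pics/"+fn,im)
    return f
def w(f,p): return np.array(f["R"]).T@(np.array(p)-np.array(f["t"]))
def pix(f,X):
    c=np.array(f["R"])@np.array(X)+np.array(f["t"]); return np.array([f["fx"]*c[0]/c[2]+f["cx"],f["fy"]*c[1]/c[2]+f["cy"]])
def onplane(f,u,v,z):
    R=np.array(f["R"]);C=-R.T@np.array(f["t"]);d=R.T@np.array([(u-f["cx"])/f["fx"],(v-f["cy"])/f["fy"],1]); return C+d*(z-C[2])/d[2]
def look(q,c,f,n=1):
    for d in look_for(q,c)[:n]: print(q,c,round(d["score"],2),np.round(w(f,d["xyz"]),4))
def st():
    o=r.get_obs(); print("t",round(o["clock"],2),"tcp",np.round(o["tcp_pos"],4),"F",np.round(o["contact_force"],1),"w",round(o["grip_width"],4)); print("R",np.round(Ro.from_rotvec(o["orientation"]).as_matrix(),3).tolist(),"q",np.round(o["joints"],2)); return o
np.set_printoptions(suppress=True)
E
python3 - <<'E'
from h import *
st()
for c in ["top","scene"]:
    f=grab(c,c+"0.png",scale=1.4); print(c,np.round(-np.array(f["R"]).T@np.array(f["t"]),3),f["fx"])
    for q in ["station","drawer_grip","scraper","tool_rest","pin","pin_holder","chip_1","jar","beaker","lab_timer"]: look(q,c,f,6 if q=="chip_1" else 1)
E
```

```text
t 0.0 tcp [0.3029 0.6026 0.2443] F [-0.5  0.2  0.6] w 0.0858
R [[-0.893, 0.449, -0.001], [0.449, 0.893, -0.002], [-0.0, -0.002, -1.0]] q [-1.21  0.48  0.02  1.56 -0.01  1.11 -0.08]
top [0.441 0.017 1.518] 507.6979119404979
station top 0.98 [0.5752 0.0192 0.0532]
drawer_grip top 0.75 [0.5318 0.1053 0.0697]
scraper top 0.61 [ 0.4581 -0.2508  0.0671]
tool_rest top 0.79 [ 0.4907 -0.2608  0.0022]
pin top 0.2 [ 0.4604 -0.2475  0.0712]
pin_holder top 0.73 [ 0.4908 -0.256   0.0027]
jar top 0.75 [0.6544 0.3514 0.0709]
beaker top 0.91 [ 0.6919 -0.3536  0.0214]
lab_timer top 0.76 [0.3937 0.3545 0.0135]
scene [ 0.128 -0.742  1.1  ] 478.1454717894892
station scene 0.76 [ 0.5667 -0.0062  0.05  ]
drawer_grip scene 0.61 [0.5401 0.112  0.0703]
scraper scene 0.64 [ 0.4543 -0.2634  0.0485]
tool_rest scene 0.56 [ 0.4831 -0.2725  0.0069]
pin scene 0.58 [0.4384 0.0579 0.0649]
pin_holder scene 0.82 [ 0.4847 -0.2722  0.0042]
jar scene 0.69 [0.6457 0.3462 0.0573]
beaker scene 0.94 [ 0.6887 -0.3427  0.0384]
lab_timer scene 0.48 [0.3887 0.3493 0.0172]
```

View pics/top0.png

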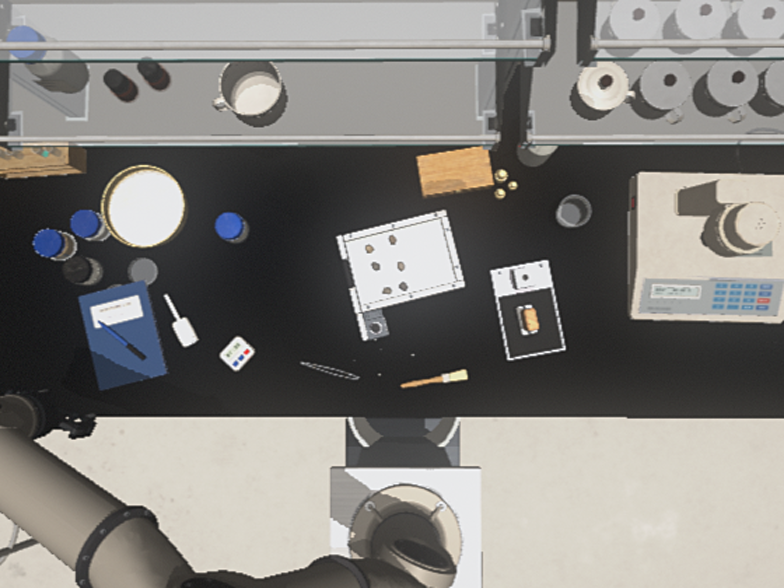

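View pics/scene0.png

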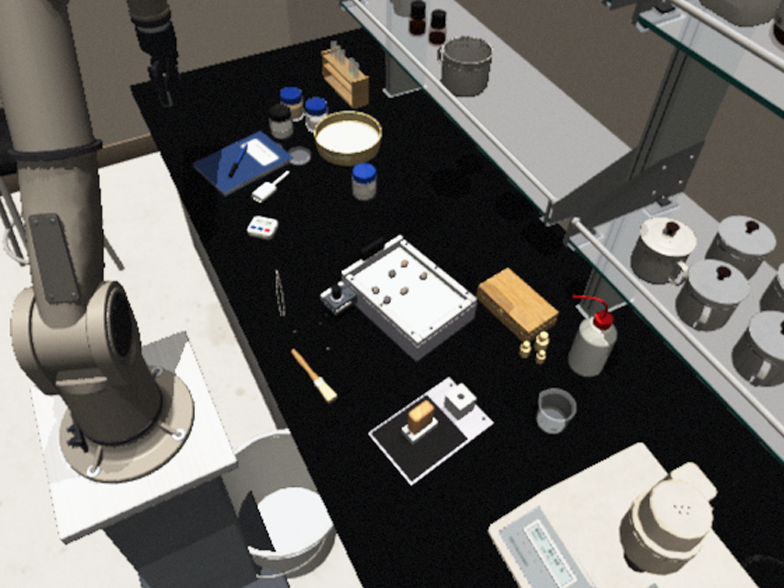

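Top view: six chips on the deck, the lock with the pin at about (376,327), and the scraper and holder at (528,320) and (525,278). Next I fit the poses.

Run:
```python
from h import *
f=grab("top","t1.png",crop=(230,140,410,265),scale=4.4)
g=f["pixels"].min(axis=2)
for q,z in [("station",0.066),("tool_rest",0.004)]:
    m=outline_of(q,"top")[0]["region"]
    mm=cv2.dilate(m.astype(np.uint8),np.ones((5,5)))
    ww=((mm>0)&(g>90)).astype(np.uint8)
    ww=cv2.morphologyEx(ww,cv2.MORPH_OPEN,np.ones((9,9))) if q=="station" else mm
    pts=np.argwhere(ww)[:,::-1]
    P=np.array([onplane(f,u,v,z)[:2] for u,v in pts],np.float32)
    print(q,cv2.minAreaRect(P*1000), len(P))
```

```text
station ((565.5692749023438, 6.829498291015625), (197.91319274902344, 233.42857360839844), 14.26229476928711) 4767
tool_rest ((484.1470031738281, -260.9313659667969), (212.743896484375, 140.17527770996094), 11.020181655883789) 3160
```

View pics/t1.png

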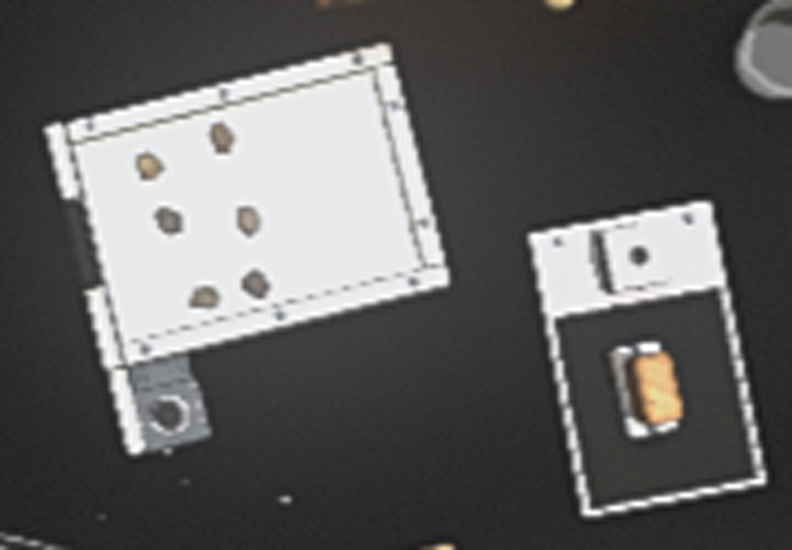

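Close-up crop: station corners at (393,45), (449,283), (122,365) and (68,120). The pin is at (169,412), the holder hole at (639,256) and the scraper grip at (658,388).

Run:
```python
from h import *
f=imaging.grab_frame("top")
P=lambda u,v,z: onplane(f,230+(u+.5)/4.4-.5,140+(v+.5)/4.4-.5,z)[:2]
def fit(pc,L):
    W=np.array(pc);L=np.array(L,float);a=W-W.mean(0);b=L-L.mean(0)
    th=np.arctan2((b[:,0]*a[:,1]-b[:,1]*a[:,0]).sum(),(b*a).sum())
    R=np.array([[np.cos(th),-np.sin(th)],[np.sin(th),np.cos(th)]]);o=W.mean(0)-R@L.mean(0)
    print("yaw",np.degrees(th),"o",o,"res",np.round((W-(L@R.T+o))*1000,1).tolist());return R,o
R,o=fit([P(393,45,.066),P(449,283,.066),P(122,365,.066),P(68,120,.066)],[[.128,.082],[.128,-.082],[-.09,-.082],[-.09,.082]])
print("pin img",P(169,412,.078),"pin local",R.T@(P(169,412,.078)-o))
for u,v in [(149,165),(222,137),(169,220),(248,220),(205,297),(257,284)]: print("chip loc",np.round(R.T@(P(u,v,.058)-o),4))
print("lug/front near",R.T@(P(130,455,.07)-o),"front far",R.T@(P(45,127,.07)-o))
R2,o2=fit([P(528,235,.004),P(713,202,.004),P(767,482,.004),P(586,516,.004)],[[.0975,.062],[.0975,-.062],[-.0975,-.062],[-.0975,.062]])
print("holder",P(639,256,.044),R2.T@(P(639,256,.044)-o2)); print("scraper",P(658,388,.072),R2.T@(P(658,388,.072)-o2))
```

```text
yaw -76.69023484474712 o [0.57799349 0.02203175] res [[-1.1, -1.2], [2.4, 0.7], [-0.9, 1.2], [-0.3, -0.7]]
pin img [0.4460359  0.06091112] pin local [-0.06821375 -0.11946252]
chip loc [-0.0446  0.0415]
chip loc [0.0063 0.0484]
chip loc [-0.0401  0.0032]
chip loc [ 0.0103 -0.0087]
chip loc [-0.0287 -0.0515]
chip loc [ 0.0064 -0.051 ]
lug/front near [-0.09932573 -0.14063176] front far [-0.10486297  0.07990451]
yaw 10.641981412528976 o [ 0.48296584 -0.26112458] res [[-0.8, 1.9], [-1.2, -1.9], [1.0, -0.1], [0.9, 0.1]]
holder [ 0.54934777 -0.24822504] [0.06762236 0.00041882]
scraper [ 0.46185675 -0.25461124] [-0.01954319  0.01029956]
```

```bash
cat >> h.py <<'E'
SY=np.radians(-76.7); SO=np.array([0.578,0.022])
def S(x,y,z): c,s=np.cos(SY),np.sin(SY); return np.array([SO[0]+c*x-s*y,SO[1]+s*x+c*y,z])
def Sinv(p): c,s=np.cos(SY),np.sin(SY); d=np.array(p[:2])-SO; return np.array([c*d[0]+s*d[1],-s*d[0]+c*d[1]])
def go(p,yd,base=None):
    """numbers to bring TCP to p, tool z down, tool y at yaw yd (deg)"""
    if base is None: o=r.get_obs(); p0,R0=np.array(o["tcp_pos"]),Ro.from_rotvec(o["orientation"]).as_matrix()
    else: p0,R0=base
    a=np.radians(yd); y=np.array([np.cos(a),np.sin(a),0]); z=np.array([0,0,-1.]); Rt=np.c_[np.cross(y,z),y,z]
    tr=Ro.from_matrix(R0.T@Rt).as_rotvec()
    print("offset",np.round(R0.T@(np.array(p)-p0)/.5,4).tolist(),"turn",np.round(tr/1.5,4).tolist(),"dist",np.round(np.linalg.norm(np.array(p)-p0),3),"deg",round(np.degrees(np.linalg.norm(tr)),1))
    return np.array(p,float),Rt
E
python3 - <<'E'
from h import *
st(); go([0.43,0.06,0.30],13.3)
E
```

```text
t 1.3 tcp [0.3032 0.6031 0.2453] F [-0.7 -0.6  0.1] w 0.0854
R [[-0.893, 0.449, 0.0], [0.449, 0.893, 0.0], [0.0, 0.0, -1.0]] q [-1.21  0.48  0.02  1.56 -0.01  1.11 -0.08]
offset [-0.7145, -0.8566, -0.1094] turn [0.0, -0.0, 0.5819] dist 0.56 deg 50.0
```

{"api": "carry_out", "payload": {"offset": [[-0.715,-0.857,-0.109],[-0.715,-0.857,-0.109],[-0.715,-0.857,-0.109],[-0.715,-0.857,-0.109],[-0.715,-0.857,-0.109],[-0.715,-0.857,-0.109],[-0.715,-0.857,-0.109],[-0.715,-0.857,-0.109]], "turn": [[0,0,0.582],[0,0,0.582],[0,0,0.582],[0,0,0.582],[0,0,0.582],[0,0,0.582],[0,0,0.582],[0,0,0.582]], "hand": 0.6}}

```text
clock: 2.1
tcp_pos: [0.3939, 0.2135, 0.2847]
orientation: [-1.949, -2.464, -0.002]
contact_force: [1.9, -0.6, 0.8]
grip_width: 0.034
```

Run:
```python
from h import *
st(); go([0.43,0.06,0.30],13.3)
```

```text
t 2.1 tcp [0.3939 0.2135 0.2847] F [ 1.9 -0.6  0.8] w 0.034
R [[-0.23, 0.973, 0.001], [0.973, 0.23, 0.001], [0.001, 0.001, -1.0]] q [-0.96  0.04  0.34  2.04 -0.02  1.06 -0.38]
offset [-0.3154, -0.0004, -0.0309] turn [0.0005, -0.0005, -0.0001] dist 0.158 deg 0.1
```

{"api": "carry_out", "payload": {"offset": [[-0.315,0,-0.031],[-0.315,0,-0.031],[-0.315,0,-0.031],[-0.315,0,-0.031],[-0.315,0,-0.031]], "turn": [[0,0,0],[0,0,0],[0,0,0],[0,0,0],[0,0,0]]}}

```text
clock: 2.6
tcp_pos: [0.4303, 0.0606, 0.3001]
orientation: [1.955, 2.459, 0.002]
contact_force: [-0.2, 0.7, 0.2]
grip_width: 0.0339
```

Run:
```python
from h import *
st(); f=grab("wrist","w1.png",scale=1.4); print(np.round(-np.array(f["R"]).T@np.array(f["t"]),3),f["fx"])
for q in ["pin","pin_collar","drawer_grip","chip_1"]: look(q,"wrist",f,6)
print("pin exp",pix(f,S(-.068,-.12,.078)),"edge corners", pix(f,S(-.09,-.068,.05)),pix(f,S(-.09,.068,.05)))
```

```text
t 2.6 tcp [0.4303 0.0606 0.3001] F [-0.2  0.7  0.2] w 0.0339
R [[-0.226, 0.974, 0.001], [0.974, 0.226, 0.001], [0.001, 0.001, -1.0]] q [-0.78 -0.01  0.5   2.05  0.01  1.1  -0.05]
[0.41  0.143 0.429] 306.03253221065984
pin wrist 0.75 [0.4415 0.064  0.0765]
pin_collar wrist 0.66 [0.4428 0.065  0.0778]
drawer_grip wrist 0.89 [0.5312 0.1191 0.07  ]
chip_1 wrist 0.69 [0.5166 0.0399 0.0579]
chip_1 wrist 0.69 [0.5743 0.0627 0.0616]
chip_1 wrist 0.62 [0.574  0.0116 0.06  ]
chip_1 wrist 0.51 [0.5297 0.0038 0.0629]
chip_1 wrist 0.5 [0.6232 0.0295 0.0571]
chip_1 wrist 0.47 [0.6056 0.0787 0.0633]
pin exp [292.02681125 188.9346668 ] edge corners [333.16072481 165.98664746] [442.75816795 165.4896372 ]
```

View pics/w1.png

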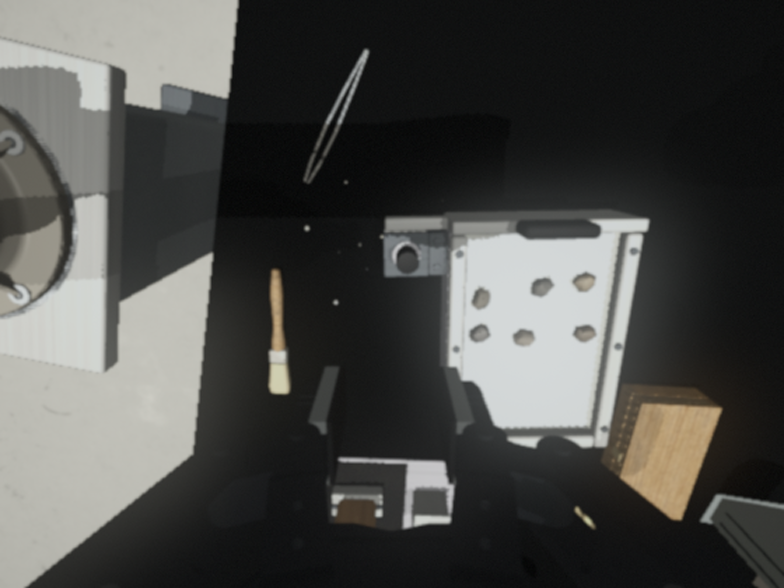

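Wrist view: pin knob at about (406,258) in the view, front plate top along row 220, chips clear of fences.

Run:
```python
from h import *
f=grab("wrist")
m=outline_of("pin","wrist")[0]["region"]; v,u=np.nonzero(m); print("pin px",u.min(),u.max(),v.min(),v.max(),u.mean(),v.mean())
(c,rad)=cv2.minEnclosingCircle(np.c_[u,v].astype(np.float32)); print(c,rad)
print("collar exp",pix(f,S(-.068,-.12,.05)),pix(f,S(-.068,-.12,.078)))
print("knob view pt",onplane(f,406.5/1.4,259/1.4,.078),Sinv(onplane(f,406.5/1.4,259/1.4,.078)))
for q in [(-.09,-.082,.066),(-.09,.082,.066),(-.101,.08,.07),(.128,.082,.066),(.114,.068,.05)]: print(q,np.round(pix(f,S(*q))*1.4,1))
g=f["pixels"][150:215,265:330][:,:,::-1]; cv2.imwrite("pics/w1c.png",cv2.resize(g,None,fx=9,fy=9,interpolation=cv2.INTER_CUBIC))
```

```text
pin px 281 300 175 198 290.8994413407821 186.268156424581
(291.0, 186.5) 11.672718048095703
collar exp [291.33758803 186.09531679] [292.23905183 191.69389922]
knob view pt [0.44144474 0.06787998 0.078     ] [-0.07606393 -0.12233802]
(-0.09, -0.082, 0.066) [453.6 239.9]
(-0.09, 0.082, 0.066) [646.  240.5]
(-0.101, 0.08, 0.07) [648.9 228.3]
(0.128, 0.082, 0.066) [604.1 453.1]
(0.114, 0.068, 0.05) [585.7 431.7]
```

View pics/w1c.png

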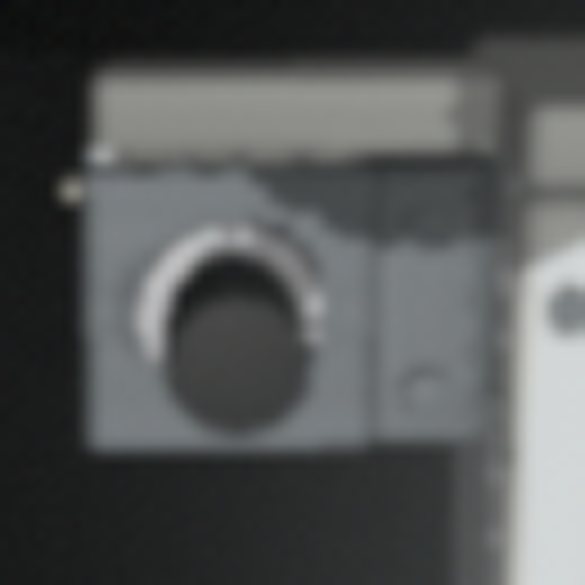

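Knob and collar agree with the top-view pin position to about 1 mm. Descending to grip the knob.

Run:
```python
from h import *
print(S(-.068,-.12,0)); b=go([.4455,.0608,.12],13.3); go([.4455,.0608,.069],13.3,None)
```

```text
[0.44557515 0.06057019 0.        ]
offset [-0.0122, 0.0297, 0.3589] turn [-0.0003, 0.0001, 0.0015] dist 0.18 deg 0.1
offset [-0.0122, 0.0297, 0.4609] turn [-0.0003, 0.0001, 0.0015] dist 0.231 deg 0.1
```

{"api": "carry_out", "payload": {"offset": [[-0.005,0.03,0.09],[-0.005,0.03,0.18],[-0.005,0.03,0.27],[-0.005,0.03,0.34],[-0.005,0.03,0.4],[-0.005,0.03,0.44],[-0.005,0.03,0.46],[-0.005,0.03,0.46]], "turn": [[0,0,0],[0,0,0],[0,0,0],[0,0,0],[0,0,0],[0,0,0],[0,0,0],[0,0,0]]}}

```text
clock: 3.75
tcp_pos: [0.4445, 0.0634, 0.0687]
orientation: [-1.948, -2.463, 0.003]
contact_force: [-0.7, 0.4, -0.5]
grip_width: 0.0342
```

{"api": "carry_out", "payload": {"offset": [[0,0,0],[0,0,0],[0,0,0],[0,0,0],[0,0,0],[0,0,0]], "turn": [[0,0,0],[0,0,0],[0,0,0],[0,0,0],[0,0,0],[0,0,0]], "hand": 1, "force": 50}}

```text
clock: 4.35
tcp_pos: [0.4457, 0.0634, 0.0705]
orientation: [1.949, 2.463, 0.002]
contact_force: [-1.0, -0.0, 8.1]
grip_width: 0.0183
```

Run:
```python
from h import *
st(); f=grab("wrist","w2.png",crop=(150,180,430,420),scale=2.8)
```

```text
t 4.35 tcp [0.4457 0.0634 0.0705] F [-1.  -0.   8.1] w 0.0183
R [[-0.23, 0.973, 0.001], [0.973, 0.23, 0.001], [0.001, 0.001, -1.0]] q [-0.62  0.41  0.41  2.24 -0.32  0.54  0.27]
```

View pics/w2.png

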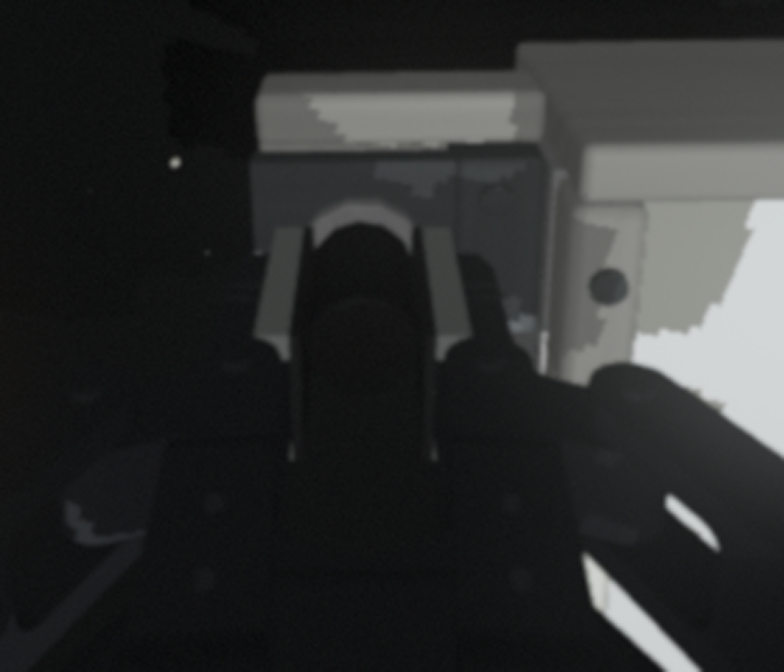

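The knob is centred between the pads. Lifting straight up.

{"api": "carry_out", "payload": {"offset": [[0,0,-0.01],[0,0,-0.03],[0,0,-0.06],[0,0,-0.09],[0,0,-0.13],[0,0,-0.18],[0,0,-0.24],[0,0,-0.24]], "turn": [[0,0,0],[0,0,0],[0,0,0],[0,0,0],[0,0,0],[0,0,0],[0,0,0],[0,0,0]]}}

```text
clock: 5.2
tcp_pos: [0.4475, 0.0635, 0.1934]
orientation: [1.948, 2.461, 0.01]
contact_force: [0.7, -0.5, -0.2]
grip_width: 0.0181
```

Run:
```python
from h import *
o=st()
for c in ["wrist","scene"]:
    f=grab(c); look("pin",c,f); 
    d=outline_of("pin",c)
    if d: v,u=np.nonzero(d[0]["region"]); print(c,d[0]["score"],u.min(),u.max(),v.min(),v.max(), "tip exp",pix(f,np.array(o["tcp_pos"])-[0,0,.057]),"top",pix(f,np.array(o["tcp_pos"])+[0,0,.009]))
im=f["pixels"]; p=pix(f,o["tcp_pos"]).astype(int); print(p)
a=im[p[1]-40:p[1]+45,p[0]-50:p[0]+50][:,:,::-1]
f=imaging.grab_frame("wrist"); b=f["pixels"][200:370,180:380][:,:,::-1]
cv2.imwrite("pics/a3.png",np.hstack([cv2.resize(a,(400,340)),cv2.resize(b,(400,340))]))
```

```text
t 5.2 tcp [0.4475 0.0635 0.1934] F [ 0.7 -0.5 -0.2] w 0.0181
R [[-0.229, 0.973, 0.007], [0.973, 0.229, 0.003], [0.001, 0.007, -1.0]] q [-0.76  0.18  0.54  2.15 -0.13  0.83  0.09]
pin wrist 0.67 [0.4464 0.0682 0.199 ]
wrist 0.82 260 299 241 320 tip exp [279.56534662 244.55192329] top [280.87833829 304.29488951]
pin scene 0.17 [ 0.4546 -0.263   0.0503]
scene 0.42 235 242 173 192 tip exp [239.76356507 189.67381703] top [238.59893871 172.72054092]
[238 175]
```

View pics/a3.png

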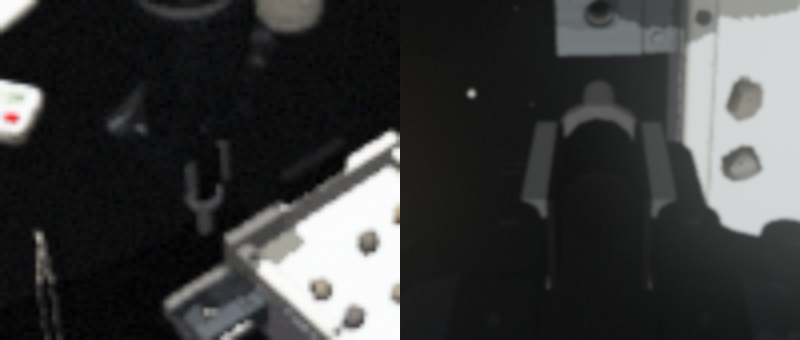

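Pin drawn and upright on the TCP axis, with the empty fork hole visible. Moving above the holder.

Run:
```python
from h import *
go([.549,-.248,.195],13.3)
```

```text
offset [-0.6533, 0.0605, -0.0121] turn [-0.0013, 0.0003, -0.0001] dist 0.328 deg 0.1
```

{"api": "carry_out", "payload": {"offset": [[-0.1,0.009,-0.002],[-0.2,0.018,-0.004],[-0.3,0.027,-0.006],[-0.4,0.036,-0.008],[-0.5,0.045,-0.01],[-0.6,0.054,-0.012],[-0.653,0.06,-0.012],[-0.653,0.06,-0.012]], "turn": [[0,0,0],[0,0,0],[0,0,0],[0,0,0],[0,0,0],[0,0,0],[0,0,0],[0,0,0]]}}

```text
clock: 6.35
tcp_pos: [0.549, -0.253, 0.195]
orientation: [1.956, 2.456, -0.005]
contact_force: [0.2, 0.6, -0.3]
grip_width: 0.018
```

```bash
cat >> h.py <<'E'
def tophole(f,guess,z,half=14):
    "dark blob centre near expected pixel"
    u,v=pix(f,guess).astype(int); g=f["pixels"][v-half:v+half,u-half:u+half].mean(axis=2).astype(np.float32)
    return g,(u-half,v-half)
E
python3 - <<'E'
from h import *
o=st(); f=grab("wrist","w4.png",crop=(200,150,360,290),scale=5)
look("pin_holder","wrist",f); print("exp hole",pix(f,[.5493,-.2482,.044]),"tip",pix(f,np.array(o["tcp_pos"])-[0,0,.057]),"scr")
E
```

```text
t 6.35 tcp [ 0.549 -0.253  0.195] F [ 0.2  0.6 -0.3] w 0.018
R [[-0.224, 0.975, -0.001], [0.975, 0.224, -0.003], [-0.003, -0.002, -1.0]] q [-0.13  0.47  0.61  1.81 -0.32  0.96  0.84]
pin_holder wrist 0.8 [ 0.4986 -0.2472  0.0035]
exp hole [281.54837591 198.28852957] tip [280.31920327 244.17499426] scr
```

View pics/w4.png

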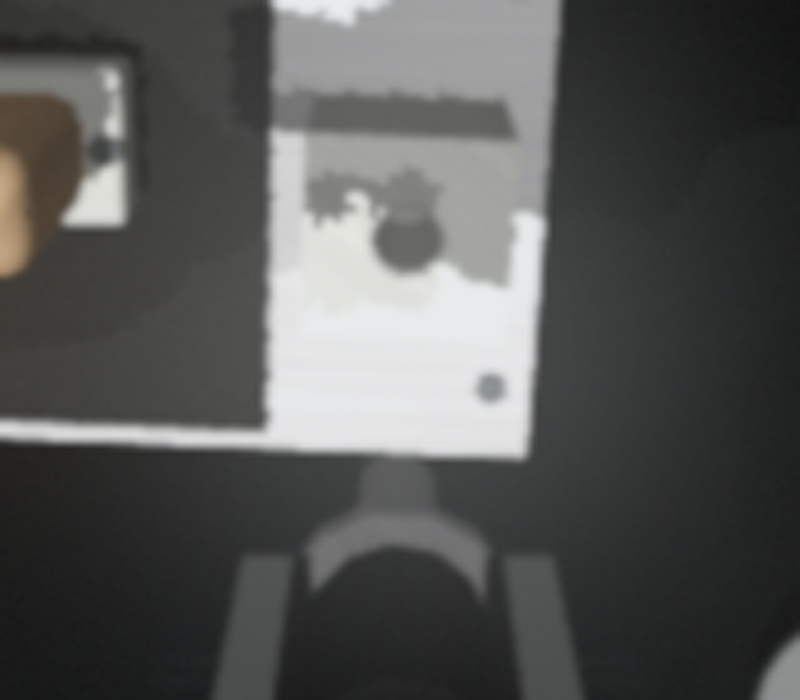

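Run:
```python
from h import *
o=st(); go([.549,-.247,.112],13.3)
```

```text
t 6.45 tcp [ 0.5487 -0.248   0.1945] F [-0.2  1.   0.6] w 0.0179
R [[-0.229, 0.974, -0.002], [0.974, 0.229, 0.0], [0.001, -0.002, -1.0]] q [-0.13  0.47  0.61  1.82 -0.32  0.96  0.84]
offset [0.0016, 0.0014, 0.165] turn [-0.0014, -0.0006, -0.0011] dist 0.083 deg 0.2
```

{"api": "carry_out", "payload": {"offset": [[0.002,0.001,0.05],[0.002,0.001,0.1],[0.002,0.001,0.14],[0.002,0.001,0.165],[0.002,0.001,0.165],[0.002,0.001,0.165]], "turn": [[0,0,0],[0,0,0],[0,0,0],[0,0,0],[0,0,0],[0,0,0]]}}

```text
clock: 7.05
tcp_pos: [0.5499, -0.2461, 0.1136]
orientation: [1.948, 2.464, 0.0]
contact_force: [-0.1, 0.8, -0.9]
grip_width: 0.0179
```

Run:
```python
from h import *
o=st(); f=grab("wrist","w5.png",crop=(230,190,330,290),scale=6)
print("exp hole",(pix(f,[.549,-.247,.044])-[230,190])*6,"tip",(pix(f,np.array(o["tcp_pos"])-[0,0,.058])-[230,190])*6)
```

```text
t 7.05 tcp [ 0.5499 -0.2461  0.1136] F [-0.1  0.8 -0.9] w 0.0179
R [[-0.231, 0.973, 0.0], [0.973, 0.231, 0.0], [0.0, 0.0, -1.0]] q [-0.09  0.57  0.55  1.87 -0.4   0.81  0.9 ]
exp hole [291.08588776 287.45852841] tip [300.68673433 322.86527273]
```

View pics/w5.png

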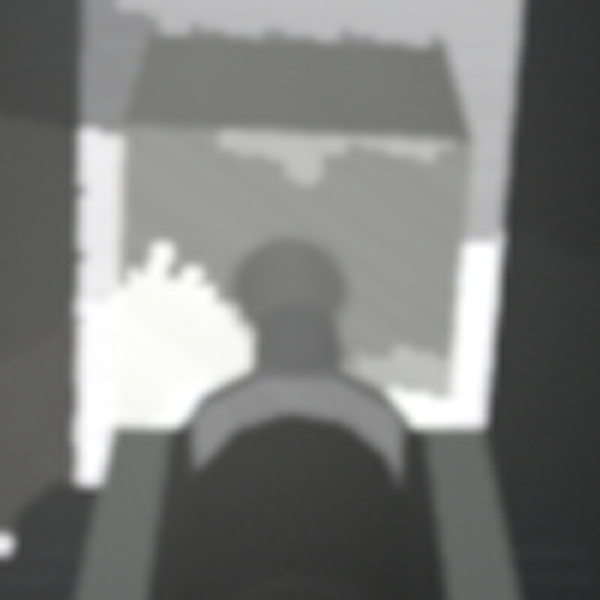

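Hole at about (291,290), shank about 0.8 mm to the right of it. Correcting and lowering gently.

{"api": "carry_out", "payload": {"offset": [[-0.001,-0.0016,0.01],[-0.001,-0.0016,0.02],[-0.001,-0.0016,0.03],[-0.001,-0.0016,0.04],[-0.001,-0.0016,0.05],[-0.001,-0.0016,0.05]], "turn": [[0,0,0],[0,0,0],[0,0,0],[0,0,0],[0,0,0],[0,0,0]]}}

```text
clock: 7.7
tcp_pos: [0.5485, -0.247, 0.0872]
orientation: [-1.949, -2.462, 0.001]
contact_force: [0.1, 0.7, -0.3]
grip_width: 0.0181
```

Fully in the hole with no contact force. Continuing.

{"api": "carry_out", "payload": {"offset": [[0,0,0.01],[0,0,0.02],[0,0,0.028],[0,0,0.034],[0,0,0.036],[0,0,0.036]], "turn": [[0,0,0],[0,0,0],[0,0,0],[0,0,0],[0,0,0],[0,0,0]]}}

```text
clock: 8.3
tcp_pos: [0.5489, -0.2473, 0.07]
orientation: [-1.949, -2.463, 0.0]
contact_force: [0.7, -0.2, -0.5]
grip_width: 0.0182
```

{"api": "carry_out", "payload": {"offset": [[0,0,0.001],[0,0,0.001],[0,0,0.001],[0,0,0.001],[0,0,-0.06],[0,0,-0.15],[0,0,-0.24],[0,0,-0.24]], "turn": [[0,0,0],[0,0,0],[0,0,0],[0,0,0],[0,0,0],[0,0,0],[0,0,0],[0,0,0]], "hand": 0.6}}

```text
clock: 9.1
tcp_pos: [0.5521, -0.2495, 0.1964]
orientation: [1.944, 2.455, 0.006]
contact_force: [0.3, 0.2, -0.0]
grip_width: 0.0339
```

Run:
```python
from h import *
o=st(); f=grab("wrist"); look("pin","wrist",f); look("scraper","wrist",f)
m=outline_of("pin","wrist")[0]["region"]; v,u=np.nonzero(m); print(u.min(),u.max(),v.min(),v.max())
print("exp knob top",pix(f,[.549,-.247,.076]),"collar",pix(f,[.549,-.247,.046]))
f=grab("top")
for q in ["scraper","pin","chip_1","drawer_grip"]: look(q,"top",f,6)
gp=S(-.107,0,.085)
go([S(-.107,0,.0)[0],S(-.107,0,0)[1],.2],-76.7); print(gp)
```

```text
t 9.1 tcp [ 0.5521 -0.2495  0.1964] F [ 0.3  0.2 -0. ] w 0.0339
R [[-0.229, 0.973, 0.01], [0.973, 0.229, -0.003], [-0.005, 0.009, -1.0]] q [-0.14  0.47  0.62  1.82 -0.33  0.95  0.85]
pin wrist 0.83 [ 0.5486 -0.246   0.0757]
scraper wrist 0.67 [ 0.4643 -0.249   0.0677]
262 289 188 222
exp knob top [275.67140005 209.53060019] collar [275.69298439 199.61056673]
pin top 0.6 [ 0.5473 -0.2426  0.0627]
drawer_grip top 0.58 [0.5353 0.1109 0.0686]
offset [0.7243, 0.1812, -0.0216] turn [-0.0013, 0.0006, 1.047] dist 0.373 deg 90.0
[0.55338468 0.12613014 0.085     ]
```

{"api": "carry_out", "payload": {"offset": [[0.1,0.025,-0.02],[0.2,0.05,-0.02],[0.3,0.075,-0.02],[0.4,0.1,-0.02],[0.48,0.12,-0.02],[0.56,0.14,-0.02],[0.64,0.16,-0.02],[0.7,0.18,-0.02]], "turn": [[0,0,0.1],[0,0,0.2],[0,0,0.3],[0,0,0.4],[0,0,0.5],[0,0,0.6],[0,0,0.7],[0,0,0.8]], "hand": 0.5}}

```text
clock: 10.35
tcp_pos: [0.5554, 0.1174, 0.1997]
orientation: [-2.994, -0.949, 0.001]
contact_force: [1.0, -0.4, -0.4]
grip_width: 0.0426
```

Run:
```python
from h import *
st(); go(S(-.097,0,.2),-76.7)
f=grab("top")
P=lambda u,v,z: onplane(f,230+(u+.5)/4.4-.5,140+(v+.5)/4.4-.5,z)[:2]
print("tab",Sinv(P(81,245,.1)),Sinv(P(64,200,.1)),Sinv(P(97,289,.1)))
```

```text
t 10.35 tcp [0.5554 0.1174 0.1997] F [ 1.  -0.4 -0.4] w 0.0426
R [[0.817, 0.576, -0.001], [0.576, -0.817, 0.0], [-0.0, -0.001, -1.0]] q [-0.99  0.48  0.9   1.9  -0.46  0.98 -0.83]
offset [-0.0007, 0.0019, -0.0007] turn [-0.0005, 0.0004, 0.2546] dist 0.001 deg 21.9
tab [-0.09795918 -0.00347758] [-0.10202089  0.02703901] [-0.09438251 -0.0331543 ]
```

{"api": "carry_out", "payload": {"offset": [[0,0,0.03],[0,0,0.06],[0,0,0.06],[0,0,0.06]], "turn": [[0,0,0.1],[0,0,0.2],[0,0,0.255],[0,0,0.255]]}}

```text
clock: 10.8
tcp_pos: [0.5557, 0.1138, 0.1693]
orientation: [3.118, 0.368, -0.003]
contact_force: [0.7, 0.5, -0.4]
grip_width: 0.0425
```

Run:
```python
from h import *
st(); f=grab("wrist","w6.png",scale=1.4)
print("tab ends",pix(f,S(-.0955,-.03,.1))*1.4,pix(f,S(-.0955,.03,.1))*1.4)
look("drawer_grip","wrist",f); go(S(-.0965,0,.086),-76.7)
for d in [(-.101,.082,.07),(-.09,.082,.07)]: print(d,pix(f,S(*d))*1.4)
```

```text
t 10.8 tcp [0.5557 0.1138 0.1693] F [ 0.7  0.5 -0.4] w 0.0425
R [[0.973, 0.233, -0.001], [0.233, -0.973, -0.002], [-0.002, 0.001, -1.0]] q [-1.02  0.57  0.97  1.93 -0.57  0.95 -1.11]
tab ends [390.79207467 380.35004115] [391.13788145 268.58376184]
drawer_grip wrist 0.63 [0.5597 0.1218 0.0717]
offset [0.0003, -0.0044, 0.1682] turn [0.0004, 0.0001, 0.0034] dist 0.084 deg 0.3
(-0.101, 0.082, 0.07) [380.33613712 153.02305981]
(-0.09, 0.082, 0.07) [402.225391   153.08525476]
```

View pics/w6.png

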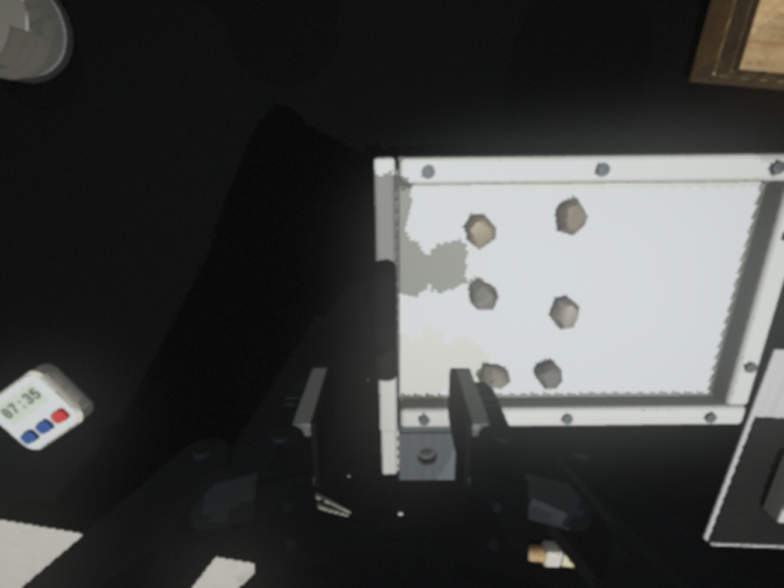

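Tab at (387,320), about 2 mm further out than projected. Chips at x≥480 are clear. Gripping the tab.

{"api": "carry_out", "payload": {"offset": [[0,-0.004,0.07],[0,-0.004,0.12],[0,-0.004,0.15],[0,-0.004,0.163],[0,-0.004,0.163],[0,-0.004,0.163]], "turn": [[0,0,0],[0,0,0],[0,0,0],[0,0,0],[0,0,0],[0,0,0]]}}

```text
clock: 11.5
tcp_pos: [0.5564, 0.1159, 0.0896]
orientation: [-3.12, -0.368, -0.002]
contact_force: [-0.3, -0.3, 0.6]
grip_width: 0.0424
```

{"api": "carry_out", "payload": {"offset": [[0,0,0],[0,0,0],[0,0,0],[0,0,0],[0,0,0],[0,0,0]], "turn": [[0,0,0],[0,0,0],[0,0,0],[0,0,0],[0,0,0],[0,0,0]], "hand": 1, "force": 30}}

```text
clock: 12.1
tcp_pos: [0.5559, 0.1169, 0.0895]
orientation: [-3.118, -0.37, -0.001]
contact_force: [-1.9, 2.1, 4.8]
grip_width: 0.0114
```

Run:
```python
from h import *
o=st(); print(Sinv(o["tcp_pos"]))
```

```text
t 12.1 tcp [0.5559 0.1169 0.0895] F [-1.9  2.1  4.8] w 0.0114
R [[0.972, 0.234, 0.001], [0.234, -0.972, 0.001], [0.001, -0.001, -1.0]] q [-0.93  0.66  0.85  1.98 -0.69  0.81 -1.02]
[-0.09744508  0.00037457]
```

{"api": "carry_out", "payload": {"offset": [[0,-0.02,0],[0,-0.05,0],[0,-0.08,0],[0,-0.11,0],[0,-0.14,0],[0,-0.165,0],[0,-0.178,0],[0,-0.178,0]], "turn": [[0,0,0],[0,0,0],[0,0,0],[0,0,0],[0,0,0],[0,0,0],[0,0,0],[0,0,0]]}}

```text
clock: 12.9
tcp_pos: [0.5342, 0.2042, 0.0895]
orientation: [-3.119, -0.371, 0.001]
contact_force: [-3.9, -1.2, 12.2]
grip_width: 0.0113
```

Run:
```python
from h import *
o=st(); print(Sinv(o["tcp_pos"]))
```

```text
t 12.9 tcp [0.5342 0.2042 0.0895] F [-3.9 -1.2 12.2] w 0.0113
R [[0.972, 0.235, -0.001], [0.235, -0.972, 0.001], [-0.001, -0.001, -1.0]] q [-1.09  0.68  0.86  1.97 -0.7   0.82 -1.17]
[-0.18739732 -0.00072758]
```

{"api": "carry_out", "payload": {"offset": [[0,0,0],[0,0,0],[0,0,0],[0,0,-0.05],[0,0,-0.12],[0,0,-0.19],[0,0,-0.24],[0,0,-0.24]], "turn": [[0,0,0],[0,0,0],[0,0,0],[0,0,0],[0,0,0],[0,0,0],[0,0,0],[0,0,0]], "hand": 0.4}}

```text
clock: 13.7
tcp_pos: [0.5368, 0.2031, 0.2118]
orientation: [-3.118, -0.367, -0.008]
contact_force: [0.3, -0.6, 0.7]
grip_width: 0.0515
```

Run:
```python
from h import *
o=st(); go([.45,-.245,.20],-79.4)
f=grab("scene"); look("scraper","scene",f,2);look("drawer_grip","scene",f)
f=grab("top"); look("scraper","top",f,2)
```

```text
t 13.7 tcp [0.5368 0.2031 0.2118] F [ 0.3 -0.6  0.7] w 0.0515
R [[0.973, 0.232, 0.005], [0.232, -0.973, 0.003], [0.005, -0.002, -1.0]] q [-1.22  0.53  1.03  1.89 -0.53  1.02 -1.3 ]
offset [-0.3773, 0.8313, 0.0202] turn [-0.0012, -0.0035, 0.0331] dist 0.457 deg 2.9
scraper scene 0.89 [ 0.4553 -0.2641  0.0481]
scraper scene 0.61 [ 0.4805 -0.2685 -0.0033]
drawer_grip scene 0.69 [0.5244 0.1832 0.0336]
scraper top 0.7 [ 0.4588 -0.247   0.0682]
```

{"api": "carry_out", "payload": {"offset": [[-0.04,0.09,0],[-0.08,0.18,0],[-0.12,0.27,0],[-0.165,0.36,0],[-0.205,0.45,0],[-0.245,0.54,0],[-0.285,0.63,0],[-0.325,0.715,0]], "turn": [[0,0,0.033],[0,0,0.033],[0,0,0.033],[0,0,0.033],[0,0,0.033],[0,0,0.033],[0,0,0.033],[0,0,0.033]]}}

```text
clock: 14.75
tcp_pos: [0.4589, -0.1846, 0.208]
orientation: [-3.128, -0.29, 0.002]
contact_force: [1.4, 0.9, -0.2]
grip_width: 0.0511
```

Run:
```python
from h import *
o=st(); go([.455,-.245,.20],-79.4)
```

```text
t 14.75 tcp [ 0.4589 -0.1846  0.208 ] F [ 1.4  0.9 -0.2] w 0.0511
R [[0.983, 0.184, -0.001], [0.184, -0.983, 0.0], [-0.001, -0.0, -1.0]] q [-0.61  0.38  1.08  2.06 -0.42  0.94 -0.68]
offset [-0.03, 0.1173, 0.016] turn [-0.0002, 0.0007, 0.0001] dist 0.061 deg 0.1
```

{"api": "carry_out", "payload": {"offset": [[-0.015,0.06,0.016],[-0.03,0.117,0.016],[-0.03,0.117,0.016],[-0.03,0.117,0.016]], "turn": [[0,0,0],[0,0,0],[0,0,0],[0,0,0]]}}

```text
clock: 15.15
tcp_pos: [0.4553, -0.2435, 0.1999]
orientation: [-3.128, -0.287, 0.003]
contact_force: [0.5, 0.4, 0.5]
grip_width: 0.0515
```

Run:
```python
from h import *
o=st(); f=grab("wrist","w7.png",scale=1.4); look("scraper","wrist",f,1)
print("exp scr top",pix(f,[.4619,-.2546,.072])*1.4, "TCP down", pix(f,np.r_[o["tcp_pos"][:2],.072])*1.4)
```

```text
t 15.15 tcp [ 0.4553 -0.2435  0.1999] F [0.5 0.4 0.5] w 0.0515
R [[0.983, 0.182, -0.002], [0.182, -0.983, 0.0], [-0.002, -0.001, -1.0]] q [-0.43  0.43  1.03  2.02 -0.46  0.94 -0.55]
scraper wrist 0.66 [ 0.4692 -0.2553  0.0756]
exp scr top [412.09621426 285.35326107] TCP down [392.72940701 292.09277823]
```

View pics/w7.png

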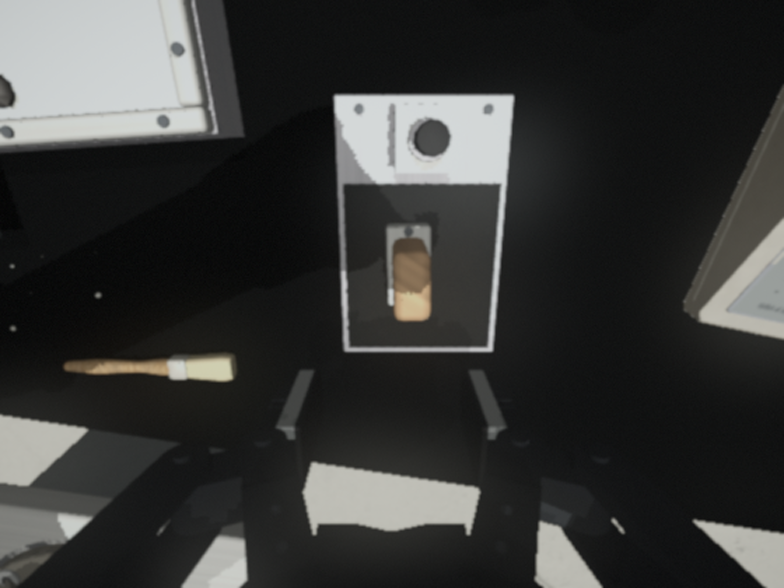

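Scraper grip centred at (413,286), matching the estimate and aligned with the jaws. Descending to it.

Run:
```python
from h import *
o=st(); go([.4625,-.255,.045],-79.4)
```

```text
t 15.25 tcp [ 0.4561 -0.242   0.2   ] F [ 0.4  1.5 -0.1] w 0.0509
R [[0.983, 0.185, -0.001], [0.185, -0.983, 0.001], [-0.001, -0.001, -1.0]] q [-0.43  0.43  1.03  2.02 -0.46  0.94 -0.55]
offset [0.0081, 0.0282, 0.31] turn [-0.0007, 0.0007, 0.001] dist 0.156 deg 0.1
```

{"api": "carry_out", "payload": {"offset": [[0.009,0.025,0.06],[0.009,0.025,0.12],[0.009,0.025,0.18],[0.009,0.025,0.23],[0.009,0.025,0.27],[0.009,0.025,0.3],[0.009,0.025,0.31],[0.009,0.025,0.31]], "turn": [[0,0,0],[0,0,0],[0,0,0],[0,0,0],[0,0,0],[0,0,0],[0,0,0],[0,0,0]]}}

```text
clock: 16.05
tcp_pos: [0.4629, -0.2541, 0.0454]
orientation: [-3.128, -0.292, 0.001]
contact_force: [-0.2, -0.4, 1.3]
grip_width: 0.0511
```

{"api": "carry_out", "payload": {"offset": [[0,0,0],[0,0,0],[0,0,0],[0,0,0],[0,0,0],[0,0,0]], "turn": [[0,0,0],[0,0,0],[0,0,0],[0,0,0],[0,0,0],[0,0,0]], "hand": 1, "force": 60}}

```text
clock: 16.65
tcp_pos: [0.4635, -0.255, 0.0466]
orientation: [3.128, 0.291, 0.003]
contact_force: [-1.2, 0.5, 6.3]
grip_width: 0.0236
```

{"api": "carry_out", "payload": {"offset": [[0,0,-0.02],[0,0,-0.06],[0,0,-0.12],[0,0,-0.18],[0,0,-0.22],[0,0,-0.22]], "turn": [[0,0,0],[0,0,0],[0,0,0],[0,0,0],[0,0,0],[0,0,0]]}}

```text
clock: 17.25
tcp_pos: [0.4641, -0.2555, 0.1584]
orientation: [3.126, 0.29, 0.007]
contact_force: [1.0, 0.1, -2.8]
grip_width: 0.0233
```

Run:
```python
from h import *
o=st(); f=grab("scene"); look("scraper","scene",f); p=pix(f,o["tcp_pos"]).astype(int)
f2=grab("wrist"); look("scraper","wrist",f2)
a=f["pixels"][p[1]-40:p[1]+45,p[0]-50:p[0]+50][:,:,::-1]; b=f2["pixels"][200:400,180:380][:,:,::-1]
cv2.imwrite("pics/a8.png",np.hstack([cv2.resize(a,(400,400)),cv2.resize(b,(400,400))]))
f=grab("top"); look("chip_1","top",f,7)
go(S(.088,.035,.18),-76.7)
```

```text
t 17.25 tcp [ 0.4641 -0.2555  0.1584] F [ 1.   0.1 -2.8] w 0.0233
R [[0.983, 0.184, 0.005], [0.184, -0.983, -0.001], [0.004, 0.002, -1.0]] q [-0.34  0.5   0.95  2.03 -0.54  0.87 -0.47]
scraper scene 0.62 [ 0.4407 -0.2655  0.1429]
scraper wrist 0.75 [ 0.4764 -0.2539  0.1829]
offset [0.4076, -0.3279, -0.0511] turn [-0.0007, 0.0012, -0.0313] dist 0.263 deg 2.7
```

View pics/a8.png

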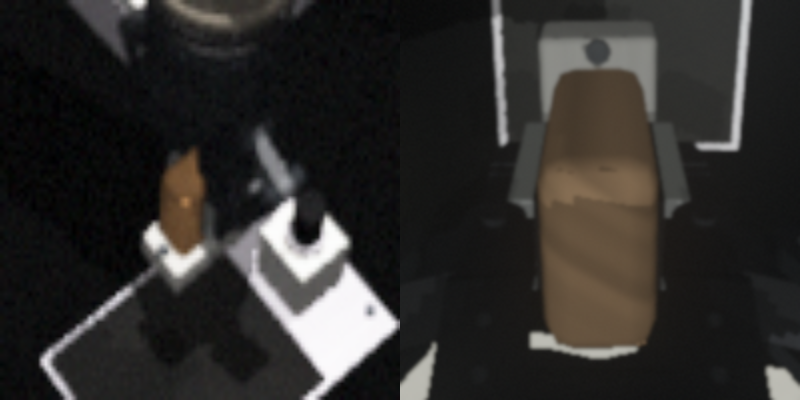

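Scraper held squarely, pin parked. Moving above the rear of the deck and checking the chips on the way.

Run:
```python
from h import *
go(S(.085,0,.17),-76.7)
```

```text
offset [0.3375, -0.3306, -0.031] turn [-0.0007, 0.0012, -0.0313] dist 0.237 deg 2.7
```

{"api": "carry_out", "payload": {"offset": [[0.06,-0.06,-0.03],[0.12,-0.12,-0.03],[0.18,-0.18,-0.03],[0.24,-0.24,-0.03],[0.3,-0.3,-0.03],[0.337,-0.331,-0.03],[0.337,-0.331,-0.03],[0.337,-0.331,-0.03]], "turn": [[0,0,-0.03],[0,0,-0.03],[0,0,-0.03],[0,0,-0.03],[0,0,-0.03],[0,0,-0.03],[0,0,-0.03],[0,0,-0.03]]}}

```text
clock: 18.35
tcp_pos: [0.5975, -0.0608, 0.1696]
orientation: [3.12, 0.362, -0.003]
contact_force: [0.1, -1.0, -1.5]
grip_width: 0.0235
```

Run:
```python
from h import *
o=st(); print(Sinv(o["tcp_pos"])); f=grab("wrist","w9.png",scale=1.4)
for d in look_for("chip_1","wrist"): print(d["score"],Sinv(w(f,d["xyz"])))
go(S(.085,0,.1),-76.7)
```

```text
t 18.35 tcp [ 0.5975 -0.0608  0.1696] F [ 0.1 -1.  -1.5] w 0.0235
R [[0.973, 0.229, -0.002], [0.229, -0.973, -0.001], [-0.002, 0.0, -1.0]] q [-0.65  0.61  0.92  1.85 -0.58  0.98 -0.82]
[ 0.08510179 -0.00010779]
0.93 [0.00802364 0.04860621]
0.88 [-0.03480747  0.00913838]
0.77 [ 0.00824469 -0.0472933 ]
0.74 [-0.02695385 -0.04985351]
0.65 [ 0.01117948 -0.00661244]
0.57 [-0.0445822   0.03991168]
0.4 [ 0.24396073 -0.0991233 ]
offset [0.0022, -0.003, 0.1404] turn [0.0003, 0.0009, -0.0026] dist 0.07 deg 0.2
```

View pics/w9.png

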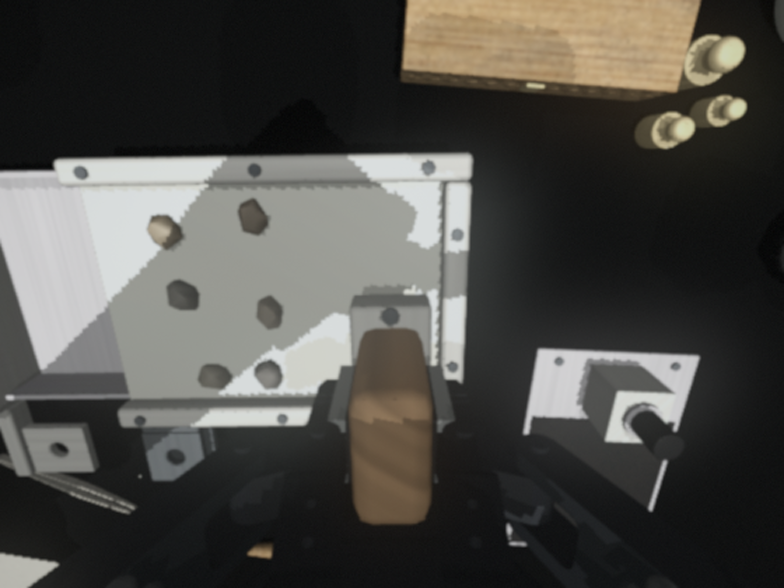

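All six chips are in place and the drawer is open on the left. Lowering toward the deck.

{"api": "carry_out", "payload": {"offset": [[0,0,0.06],[0,0,0.11],[0,0,0.14],[0,0,0.148],[0,0,0.152],[0,0,0.152]], "turn": [[0,0,0],[0,0,0],[0,0,0],[0,0,0],[0,0,0],[0,0,0]]}}

```text
clock: 19.05
tcp_pos: [0.5984, -0.0615, 0.0954]
orientation: [3.121, 0.36, 0.002]
contact_force: [0.0, 0.4, -1.7]
grip_width: 0.0239
```

{"api": "carry_out", "payload": {"offset": [[0,0,0.002],[0,0,0.002],[0,0,0.002]], "turn": [[0,0,0],[0,0,0],[0,0,0]]}}

```text
clock: 19.35
tcp_pos: [0.5982, -0.0609, 0.0941]
orientation: [-3.121, -0.361, -0.001]
contact_force: [-1.1, -0.9, -1.6]
grip_width: 0.0234
```

{"api": "carry_out", "payload": {"offset": [[0,0,0.002],[0,0,0.002],[0,0,0.002]], "turn": [[0,0,0],[0,0,0],[0,0,0]]}}

```text
clock: 19.65
tcp_pos: [0.5981, -0.0609, 0.0927]
orientation: [-3.121, -0.361, -0.0]
contact_force: [-0.6, 0.3, -0.5]
grip_width: 0.0234
```

{"api": "carry_out", "payload": {"offset": [[0,0,0.002],[0,0,0.002],[0,0,0.002]], "turn": [[0,0,0],[0,0,0],[0,0,0]]}}

```text
clock: 19.95
tcp_pos: [0.5981, -0.0609, 0.0927]
orientation: [-3.12, -0.361, -0.001]
contact_force: [-3.4, 2.4, 8.4]
grip_width: 0.0232
```

{"api": "carry_out", "payload": {"offset": [[0,-0.022,-0.001],[0,-0.044,-0.001],[0,-0.066,-0.001],[0,-0.088,-0.001],[0,-0.11,-0.001],[0,-0.132,-0.001],[0,-0.154,-0.001],[0,-0.176,-0.001]], "turn": [[0,0,0],[0,0,0],[0,0,0],[0,0,0],[0,0,0],[0,0,0],[0,0,0],[0,0,0]]}}

```text
clock: 20.75
tcp_pos: [0.5782, 0.0249, 0.0927]
orientation: [3.119, 0.36, 0.002]
contact_force: [0.9, -5.6, 6.3]
grip_width: 0.0237
```

{"api": "carry_out", "payload": {"offset": [[0,-0.022,0],[0,-0.044,0],[0,-0.066,0],[0,-0.088,0],[0,-0.11,0],[0,-0.132,0],[0,-0.154,0],[0,-0.18,0]], "turn": [[0,0,0],[0,0,0],[0,0,0],[0,0,0],[0,0,0],[0,0,0],[0,0,0],[0,0,0]]}}

```text
clock: 21.55
tcp_pos: [0.5575, 0.1122, 0.0926]
orientation: [3.12, 0.36, 0.002]
contact_force: [1.3, -4.6, 5.7]
grip_width: 0.0232
```

Run:
```python
from h import *
o=st(); print(Sinv(o["tcp_pos"])); f=grab("wrist","w10.png",scale=1.4)
for d in look_for("chip_1","wrist"): print(d["score"],Sinv(w(f,d["xyz"])),w(f,d["xyz"])[2])
go(S(.085,.037,.14),-76.7);go(S(-.09,.0,.14),-76.7)
```

```text
t 21.55 tcp [0.5575 0.1122 0.0926] F [ 1.3 -4.6  5.7] w 0.0232
R [[0.974, 0.228, 0.001], [0.228, -0.974, -0.001], [0.001, 0.001, -1.0]] q [-0.93  0.66  0.86  1.98 -0.69  0.82 -1.02]
[-0.09248438  0.00077381]
0.74 [0.00508849 0.04869026] 0.05874673985790609
0.43 [-0.11895971 -0.00431719] 0.019526129838567784
offset [0.0722, 0.3587, -0.0947] turn [-0.0, -0.0003, 0.0001] dist 0.189 deg 0.0
offset [-0.0017, 0.0087, -0.0947] turn [-0.0, -0.0003, 0.0001] dist 0.048 deg 0.0
```

View pics/w10.png

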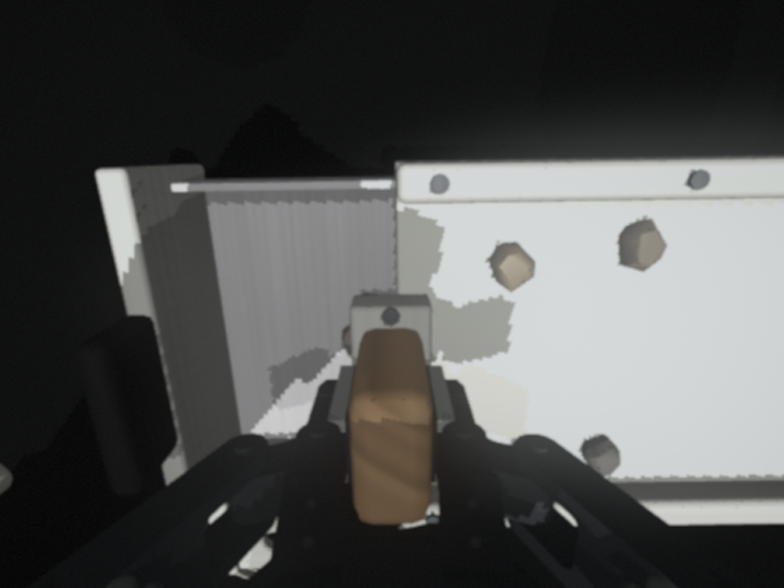

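Centre chips are in the drawer. Two remain at the top, (512,265) and (642,245), and two at the lower side. Next is the +y lane.

{"api": "carry_out", "payload": {"offset": [[0,0,-0.06],[0.01,0.06,-0.09],[0.03,0.15,-0.09],[0.05,0.24,-0.09],[0.067,0.32,-0.09],[0.067,0.32,-0.09],[0.067,0.32,-0.05],[0.067,0.32,-0.02]], "turn": [[0,0,0],[0,0,0],[0,0,0],[0,0,0],[0,0,0],[0,0,0],[0,0,0],[0,0,0]]}}

```text
clock: 22.45
tcp_pos: [0.6253, -0.0335, 0.1003]
orientation: [-3.118, -0.363, 0.004]
contact_force: [-1.3, 0.1, -1.7]
grip_width: 0.0234
```

Run:
```python
from h import *
o=st(); print(Sinv(o["tcp_pos"])); f=grab("wrist")
print(pix(f,S(.114,.068,.066)))
m=f["pixels"]; cv2.imwrite("pics/w11.png",m[100:340,180:420][:,:,::-1].repeat(2,0).repeat(2,1))
```

```text
t 22.45 tcp [ 0.6253 -0.0335  0.1003] F [-1.3  0.1 -1.7] w 0.0234
R [[0.973, 0.229, -0.003], [0.229, -0.973, 0.002], [-0.002, -0.003, -1.0]] q [-0.61  0.72  0.83  1.83 -0.68  0.9  -0.8 ]
[0.06489311 0.03327783]
[370.36414588 200.70151041]
```

View pics/w11.png

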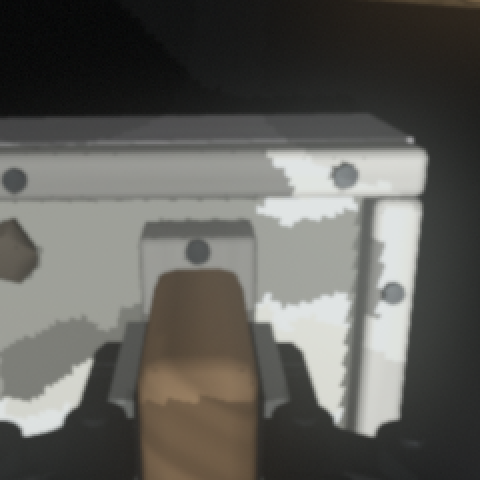

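Gap to the fence is about 6 mm. Shifting 2 mm closer, lowering to the deck and sweeping.

{"api": "carry_out", "payload": {"offset": [[0.004,0,0.008],[0.004,0,0.015],[0.004,0,0.015],[0.004,-0.02,0.0155],[0.004,-0.042,0.0155],[0.004,-0.064,0.0155],[0.004,-0.086,0.0155],[0.004,-0.108,0.0155]], "turn": [[0,0,0],[0,0,0],[0,0,0],[0,0,0],[0,0,0],[0,0,0],[0,0,0],[0,0,0]]}}

```text
clock: 23.3
tcp_pos: [0.6158, 0.0187, 0.0945]
orientation: [-3.12, -0.362, -0.0]
contact_force: [-0.7, 0.6, -3.1]
grip_width: 0.0234
```

{"api": "carry_out", "payload": {"offset": [[0,-0.022,0],[0,-0.044,0],[0,-0.066,0],[0,-0.088,0],[0,-0.11,0],[0,-0.132,0],[0,-0.154,0],[0,-0.176,0]], "turn": [[0,0,0],[0,0,0],[0,0,0],[0,0,0],[0,0,0],[0,0,0],[0,0,0],[0,0,0]]}}

```text
clock: 24.1
tcp_pos: [0.5957, 0.1039, 0.0944]
orientation: [-3.121, -0.361, 0.0]
contact_force: [-0.2, 0.4, -2.6]
grip_width: 0.0232
```

{"api": "carry_out", "payload": {"offset": [[0,-0.015,0],[0,-0.03,0],[0,-0.03,0],[0,-0.03,0]], "turn": [[0,0,0],[0,0,0],[0,0,0],[0,0,0]]}}

```text
clock: 24.5
tcp_pos: [0.5926, 0.1173, 0.0945]
orientation: [3.12, 0.361, 0.0]
contact_force: [-0.9, -0.1, -1.5]
grip_width: 0.0235
```

Run:
```python
from h import *
o=st(); print(Sinv(o["tcp_pos"])); f=grab("wrist","w12.png",scale=1.4)
for d in look_for("chip_1","wrist"): print(d["score"],Sinv(w(f,d["xyz"])),w(f,d["xyz"])[2])
```

```text
t 24.5 tcp [0.5926 0.1173 0.0945] F [-0.9 -0.1 -1.5] w 0.0235
R [[0.974, 0.228, 0.0], [0.228, -0.974, -0.0], [0.0, 0.0, -1.0]] q [-0.89  0.71  0.85  1.89 -0.7   0.87 -1.03]
[-0.08939929  0.03612461]
0.85 [-0.11665437  0.04645548] 0.016261580864518
0.75 [-0.11608388  0.03103751] 0.01906527018627718
```

+y lane chips detected in the drawer (z about 17 mm). Now the −y lane.

{"api": "carry_out", "payload": {"offset": [[0,0,-0.06],[-0.02,0.06,-0.1],[-0.06,0.15,-0.1],[-0.1,0.24,-0.1],[-0.142,0.31,-0.1],[-0.142,0.31,-0.1],[-0.142,0.31,-0.06],[-0.142,0.31,-0.03]], "turn": [[0,0,0],[0,0,0],[0,0,0],[0,0,0],[0,0,0],[0,0,0],[0,0,0],[0,0,0]]}}

```text
clock: 25.4
tcp_pos: [0.5588, -0.0499, 0.1089]
orientation: [-3.121, -0.359, -0.001]
contact_force: [-0.5, -0.7, -1.8]
grip_width: 0.0236
```

Run:
```python
from h import *
o=st(); print(Sinv(o["tcp_pos"])); f=grab("wrist")
for d in look_for("chip_1","wrist"): print(d["score"],Sinv(w(f,d["xyz"])),w(f,d["xyz"])[2])
go(S(.065,-.035,.0925),-76.7)
```

```text
t 25.4 tcp [ 0.5588 -0.0499  0.1089] F [-0.5 -0.7 -1.8] w 0.0236
R [[0.974, 0.227, 0.0], [0.227, -0.974, 0.001], [0.001, -0.0, -1.0]] q [-0.66  0.63  0.87  1.99 -0.65  0.83 -0.76]
[ 0.06553813 -0.03519065]
0.86 [-0.02801192 -0.05122399] 0.05838143392746293
0.66 [ 0.0112034  -0.04568791] 0.0622815132748037
0.55 [-0.11737923 -0.00713948] 0.02007255955920422
0.54 [-0.12052487  0.0464789 ] 0.015314055595423983
0.44 [-0.1192735   0.02973432] 0.019192578644681293
offset [0.0008, 0.0005, 0.0306] turn [-0.0, 0.0011, -0.001] dist 0.015 deg 0.1
```

{"api": "carry_out", "payload": {"offset": [[0,0,0.015],[0,0,0.03],[0,0,0.031],[0,-0.02,0.031],[0,-0.042,0.031],[0,-0.064,0.031],[0,-0.086,0.031],[0,-0.108,0.031]], "turn": [[0,0,0],[0,0,0],[0,0,0],[0,0,0],[0,0,0],[0,0,0],[0,0,0],[0,0,0]]}}

```text
clock: 26.3
tcp_pos: [0.5462, 0.0044, 0.094]
orientation: [-3.12, -0.362, -0.0]
contact_force: [0.5, -0.8, -1.2]
grip_width: 0.0236
```

{"api": "carry_out", "payload": {"offset": [[0,-0.022,0],[0,-0.044,0],[0,-0.066,0],[0,-0.088,0],[0,-0.11,0],[0,-0.132,0],[0,-0.154,0],[0,-0.176,0]], "turn": [[0,0,0],[0,0,0],[0,0,0],[0,0,0],[0,0,0],[0,0,0],[0,0,0],[0,0,0]]}}

```text
clock: 27.1
tcp_pos: [0.5261, 0.0896, 0.0939]
orientation: [-3.121, -0.361, 0.0]
contact_force: [-0.3, -0.3, -1.9]
grip_width: 0.0232
```

{"api": "carry_out", "payload": {"offset": [[0,-0.015,0],[0,-0.03,0],[0,-0.032,0],[0,-0.032,0],[0,-0.032,-0.06],[0,-0.032,-0.14],[0,-0.032,-0.14]], "turn": [[0,0,0],[0,0,0],[0,0,0],[0,0,0],[0,0,0],[0,0,0],[0,0,0]]}}

```text
clock: 27.8
tcp_pos: [0.5258, 0.1033, 0.1679]
orientation: [-3.12, -0.358, -0.011]
contact_force: [0.5, -0.0, -1.8]
grip_width: 0.0235
```

Run:
```python
from h import *
o=st(); print(Sinv(o["tcp_pos"])); f=grab("wrist")
for d in look_for("chip_1","wrist"): print(d["score"],Sinv(w(f,d["xyz"])),w(f,d["xyz"])[2])
go(S(.085,-.0,.16),-76.7)
```

```text
t 27.8 tcp [0.5258 0.1033 0.1679] F [ 0.5 -0.  -1.8] w 0.0235
R [[0.974, 0.226, 0.007], [0.226, -0.974, 0.002], [0.007, -0.0, -1.0]] q [-1.06  0.52  1.    2.01 -0.56  0.9  -1.1 ]
[-0.09110491 -0.03210252]
0.8 [-0.11446309 -0.00397204] 0.01743041414482224
0.68 [-0.11358384  0.04567278] 0.01752069905219786
0.67 [-0.10090488  0.01276028] 0.02325314309359974
0.66 [-0.13425806 -0.03002465] 0.01933589256949144
0.56 [-0.11293852  0.03033649] 0.01575392040863936
offset [0.0699, 0.3547, 0.0086] turn [-0.0004, -0.001, -0.0016] dist 0.181 deg 0.2
```

{"api": "carry_out", "payload": {"offset": [[0.014,0.07,0],[0.028,0.14,0],[0.042,0.21,0],[0.056,0.28,0],[0.07,0.355,0],[0.07,0.355,0]], "turn": [[0,0,0],[0,0,0],[0,0,0],[0,0,0],[0,0,0],[0,0,0]]}}

```text
clock: 28.5
tcp_pos: [0.5973, -0.0675, 0.1632]
orientation: [3.118, 0.348, -0.0]
contact_force: [-1.2, -0.8, -1.6]
grip_width: 0.023
```

Run:
```python
from h import *
o=st(); print(Sinv(o["tcp_pos"])); f=grab("wrist")
for d in look_for("chip_1","wrist"): print(d["score"],Sinv(w(f,d["xyz"])),w(f,d["xyz"])[2])
look("scraper","wrist",f)
# rectified deck view + blob test
def deck(f,q):
    H=np.array([[pix(f,S(x,y,.05))] for x,y in q],np.float32).reshape(-1,2)
    M=cv2.getPerspectiveTransform(H,np.array([[0,0],[400,0],[400,264],[0,264]],np.float32))
    return cv2.warpPerspective(f["pixels"],M,(400,264))
ft=grab("top"); d=deck(ft,[(-.09,.066),(.11,.066),(.11,-.066),(-.09,-.066)])
d2=deck(f,[(-.09,.066),(.11,.066),(.11,-.066),(-.09,-.066)])
cv2.imwrite("pics/deck.png",np.hstack([d,d2])[:,:,::-1]); 
for n,x in (("top",d),("wr",d2)):
    hsv=cv2.cvtColor(x,cv2.COLOR_RGB2HSV); m=((hsv[...,1]>25)&(x.mean(2)<170)&(x.mean(2)>40)).astype(np.uint8)
    k,_,s,c=cv2.connectedComponentsWithStats(m); print(n,[(s[i,4],np.round(c[i])) for i in range(1,k) if s[i,4]>60], x.mean())
look("pin","wrist",f)
go([.4625,-.255,.14],-79.4)
```

```text
t 28.5 tcp [ 0.5973 -0.0675  0.1632] F [-1.2 -0.8 -1.6] w 0.023
R [[0.975, 0.22, 0.0], [0.22, -0.975, -0.004], [-0.001, 0.004, -1.0]] q [-0.64  0.62  0.93  1.86 -0.59  0.97 -0.8 ]
[ 0.09158742 -0.00180655]
0.67 [-0.12914449 -0.02865234] 0.01466560548033108
0.63 [-0.11661653  0.04488569] 0.016057690878888302
0.63 [-0.02281153  0.01100205] 0.052514504194654484
0.53 [-0.12207331  0.03012111] 0.01811945748124817
0.46 [-0.115109   -0.05202326] 0.021895771551743052
scraper wrist 0.62 [ 0.6109 -0.0662  0.1878]
top [(np.int32(31344), array([211., 138.])), (np.int32(9000), array([353., 215.]))] 175.24863952020203
wr [(np.int32(7462), array([357., 220.]))] 153.55423295454545
pin wrist 0.64 [ 0.5524 -0.2429  0.0681]
offset [-0.3509, 0.3196, 0.0459] turn [-0.0008, 0.0011, 0.0312] dist 0.238 deg 2.7
```

Run:
```python
from h import *
f=grab("wrist"); f2=grab("top")
for n,ff in (("wrist",f),("top",f2)):
    p=pix(ff,S(-.023,.011,.054)).round().astype(int); print(n,p)
    a=ff["pixels"][p[1]-20:p[1]+21,p[0]-20:p[0]+21] if n=="wrist" else ff["pixels"][p[1]-7:p[1]+8,p[0]-7:p[0]+8]
    st_=2 if n=="wrist" else 1
    print(a.mean(2).astype(int)[::st_,::st_]); print("sat",(a.max(2).astype(int)-a.min(2))[::4*st_,::2*st_])
for d in look_for("chip_1","wrist"): print(round(d["score"],2),Sinv(w(f,d["xyz"])).round(3),w(f,d["xyz"])[2].round(3))
for d in outline_of("chip_1","wrist"): v,u=np.nonzero(d["region"]); print(round(d["score"],2),len(u),u.mean().round(),v.mean().round())
```

```text
wrist [149 202]
[[147 147 147 147 147 147 147 147 147 147 147 147 147 147 147 147 147 147
  147 147 147]
 [147 147 147 147 147 147 147 147 147 147 147 147 147 147 147 147 147 147
  147 147 147]
 [147 147 147 147 147 147 147 147 147 147 146 147 147 147 147 147 147 147
  147 147 147]
 [147 147 147 147 147 147 147 147 147 147 147 147 147 147 147 147 147 147
  147 147 147]
 [147 147 147 147 148 147 147 147 147 147 147 147 147 147 147 147 147 147
  147 147 146]
 [147 147 147 147 147 147 147 147 147 147 147 147 147 147 147 147 147 147
  147 147 147]
 [147 147 147 147 147 147 147 147 147 147 147 147 147 147 147 147 147 146
  147 147 147]
 [147 147 147 147 147 147 147 147 147 147 147 147 147 147 147 147 147 147
  147 147 147]
 [147 147 147 147 147 147 147 146 147 147 147 147 147 147 147 147 147 147
  147 146 147]
 [147 147 147 147 147 147 147 147 147 146 147 147 147 147 147 147 147 147
  147 147 147]
 [146 147 147 147 147 147 147 147 147 147 147 147 147 147 147 147 147 147
  147 147 147]
 [147 147 147 147 147 147 147 147 147 147 147 147 147 147 147 147 147 147
  147 147 147]
 [147 147 147 14
[... 1474 characters left out ...]
91 191 192 191 192 192 195 176 127 100 110 119]
 [192 192 192 190 191 190 191 190 194 183 142  98 105 116 126]
 [192 190 191 191 190 191 192 194 194 169 112 101 112 122 130]
 [193 192 192 193 191 191 193 193 184 146 102 109 120 126 133]
 [191 191 191 191 191 193 194 194 165 107 104 116 125 131 135]
 [192 192 192 190 192 193 194 172 116  98 112 121 128 133 137]
 [190 192 191 192 193 194 185 143 101 109 119 127 131 138 142]]
sat [[12 13 11 13 11 11 10 10]
 [11 11 11 11 11 13 13 11]
 [11 13 12 12 14 11 11 15]
 [12 13 12 12 11 12 16 19]]
0.73 [-0.132 -0.029] 0.014
0.73 [-0.117  0.044] 0.015
0.64 [-0.117  0.03 ] 0.018
0.79 208 53.0 152.0
0.67 120 59.0 172.0
0.65 193 77.0 254.0
0.58 307 60.0 231.0
```

The deck patch is uniform, so that detection was false; all six chips are accounted for in the drawer. Returning the scraper.

{"api": "carry_out", "payload": {"offset": [[-0.06,0.055,0],[-0.12,0.11,0],[-0.18,0.165,0],[-0.24,0.22,0],[-0.3,0.275,0],[-0.351,0.32,0],[-0.351,0.32,0],[-0.351,0.32,0.03]], "turn": [[0,0,0.03],[0,0,0.03],[0,0,0.03],[0,0,0.03],[0,0,0.03],[0,0,0.03],[0,0,0.03],[0,0,0.03]]}}

```text
clock: 29.75
tcp_pos: [0.464, -0.2573, 0.15]
orientation: [3.127, 0.289, 0.006]
contact_force: [0.2, 0.2, -2.2]
grip_width: 0.0234
```

Run:
```python
from h import *
o=st(); go([.4632,-.255,.05],-79.4)
o=st(); go([.4632,-.255,.05],-79.4)
```

```text
t 29.75 tcp [ 0.464  -0.2573  0.15  ] F [ 0.2  0.2 -2.2] w 0.0234
R [[0.983, 0.183, 0.004], [0.183, -0.983, -0.001], [0.004, 0.001, -1.0]] q [-0.32  0.52  0.94  2.04 -0.56  0.86 -0.45]
offset [-0.0016, -0.0051, 0.2] turn [0.001, -0.0025, -0.0007] dist 0.1 deg 0.2
t 29.75 tcp [ 0.464  -0.2573  0.15  ] F [ 0.2  0.2 -2.2] w 0.0234
R [[0.983, 0.183, 0.004], [0.183, -0.983, -0.001], [0.004, 0.001, -1.0]] q [-0.32  0.52  0.94  2.04 -0.56  0.86 -0.45]
offset [-0.0016, -0.0051, 0.2] turn [0.001, -0.0025, -0.0007] dist 0.1 deg 0.2
```

{"api": "carry_out", "payload": {"offset": [[-0.001,-0.003,0.06],[-0.001,-0.003,0.12],[-0.001,-0.003,0.16],[-0.001,-0.003,0.185],[-0.001,-0.003,0.195],[-0.001,-0.003,0.2],[-0.001,-0.003,0.2]], "turn": [[0,0,0],[0,0,0],[0,0,0],[0,0,0],[0,0,0],[0,0,0],[0,0,0]]}}

```text
clock: 30.45
tcp_pos: [0.4627, -0.255, 0.0492]
orientation: [3.128, 0.291, 0.001]
contact_force: [-0.1, -0.2, -2.2]
grip_width: 0.0232
```

{"api": "carry_out", "payload": {"offset": [[0,0,0.003],[0,0,0.005],[0,0,0.006],[0,0,0.006]], "turn": [[0,0,0],[0,0,0],[0,0,0],[0,0,0]]}}

```text
clock: 30.85
tcp_pos: [0.4626, -0.2552, 0.0466]
orientation: [-3.128, -0.29, -0.002]
contact_force: [-0.8, 2.0, 5.1]
grip_width: 0.0234
```

{"api": "carry_out", "payload": {"offset": [[0,0,0],[0,0,0],[0,0,0],[0,0,0],[0,0,-0.04],[0,0,-0.12],[0,0,-0.22],[0,0,-0.3]], "turn": [[0,0,0],[0,0,0],[0,0,0],[0,0,0],[0,0,0],[0,0,0],[0,0,0],[0,0,0]], "hand": 0.4}}

```text
clock: 31.65
tcp_pos: [0.462, -0.2555, 0.198]
orientation: [3.128, 0.289, 0.0]
contact_force: [0.6, -0.3, -0.1]
grip_width: 0.0513
```

Run:
```python
from h import *
o=st(); f=grab("wrist"); look("scraper","wrist",f); look("pin","wrist",f)
v,u=np.nonzero(outline_of("scraper","wrist")[0]["region"]); print(u.min(),u.max(),v.min(),v.max())
print(pix(f,[.4625,-.2552,.076]))
f=grab("scene"); look("scraper","scene",f); look("drawer_grip","scene",f)
p=S(-.215,0,.2); print(p); go(p,-76.7)
```

```text
t 31.65 tcp [ 0.462  -0.2555  0.198 ] F [ 0.6 -0.3 -0.1] w 0.0513
R [[0.983, 0.183, 0.0], [0.183, -0.983, -0.001], [0.0, 0.001, -1.0]] q [-0.4   0.45  1.03  2.   -0.48  0.95 -0.51]
scraper wrist 0.97 [ 0.4716 -0.2534  0.0758]
pin wrist 0.59 [ 0.5485 -0.2489  0.075 ]
264 294 165 235
[280.18211828 210.43193837]
scraper scene 0.82 [ 0.4531 -0.2618  0.0472]
drawer_grip scene 0.73 [0.5188 0.1842 0.0331]
[0.52853931 0.23123346 0.2       ]
offset [0.3109, -0.9299, -0.0101] turn [-0.0009, 0.0014, -0.0311] dist 0.49 deg 2.7
```

Run:
```python
from h import *
go(S(-.1875,0,.2),-76.7)
```

```text
offset [0.3135, -0.8749, -0.0102] turn [-0.0009, 0.0014, -0.0311] dist 0.465 deg 2.7
```

{"api": "carry_out", "payload": {"offset": [[0.034,-0.093,-0.01],[0.067,-0.186,-0.01],[0.1,-0.279,-0.01],[0.133,-0.372,-0.01],[0.167,-0.465,-0.01],[0.2,-0.558,-0.01],[0.233,-0.651,-0.01],[0.267,-0.744,-0.01]], "turn": [[0,0,-0.03],[0,0,-0.03],[0,0,-0.03],[0,0,-0.03],[0,0,-0.03],[0,0,-0.03],[0,0,-0.03],[0,0,-0.03]]}}

```text
clock: 32.8
tcp_pos: [0.5241, 0.1371, 0.1997]
orientation: [3.12, 0.361, -0.003]
contact_force: [1.3, -0.2, -0.4]
grip_width: 0.0517
```

Run:
```python
from h import *
st();go(S(-.1875,0,.2),-76.7)
```

```text
t 32.8 tcp [0.5241 0.1371 0.1997] F [ 1.3 -0.2 -0.4] w 0.0517
R [[0.974, 0.228, -0.002], [0.228, -0.974, -0.001], [-0.002, 0.001, -1.0]] q [-1.15  0.5   1.05  1.97 -0.52  0.98 -1.2 ]
offset [0.0517, -0.1263, -0.0008] turn [0.0003, 0.0014, -0.0013] dist 0.068 deg 0.2
```

{"api": "carry_out", "payload": {"offset": [[0.03,-0.07,0],[0.052,-0.126,0],[0.052,-0.126,0],[0.052,-0.126,0]], "turn": [[0,0,0],[0,0,0],[0,0,0],[0,0,0]]}}

```text
clock: 33.2
tcp_pos: [0.5351, 0.2024, 0.1995]
orientation: [3.119, 0.362, -0.003]
contact_force: [-0.5, -1.2, 0.0]
grip_width: 0.0512
```

Run:
```python
from h import *
o=st();print(Sinv(o["tcp_pos"]));f=grab("wrist"); look("drawer_grip","wrist",f)
d=outline_of("drawer_grip","wrist"); v,u=np.nonzero(d[0]["region"]); print(d[0]["score"],u.min(),u.max(),v.min(),v.max())
for y in (-.03,.03): print(pix(f,S(-.1875,y,.1)))
for d in look_for("chip_1","wrist"): print(round(d["score"],2),Sinv(w(f,d["xyz"])).round(3),w(f,d["xyz"])[2].round(3))
go(S(-.1875,0,.0895),-76.7)
```

```text
t 33.2 tcp [0.5351 0.2024 0.1995] F [-0.5 -1.2  0. ] w 0.0512
R [[0.973, 0.229, -0.002], [0.229, -0.973, -0.002], [-0.002, 0.002, -1.0]] q [-1.21  0.55  1.02  1.9  -0.55  1.01 -1.28]
[-0.18539075 -0.0002279 ]
drawer_grip wrist 0.71 [0.3947 0.352  0.0128]
0.71 269 386 114 320
[277.86815236 253.64321575]
[277.71453707 182.19914442]
0.73 [-0.132 -0.029] 0.018
0.73 [-0.115 -0.004] 0.017
0.64 [-0.12   0.045] 0.017
0.53 [-0.106  0.016] 0.022
0.48 [-0.114  0.032] 0.017
0.18 [ 0.188 -0.241] 0.004
offset [0.0002, -0.0077, 0.2225] turn [0.0001, 0.0004, -0.003] dist 0.111 deg 0.3
```

Chips confirmed in the drawer. Gripping the tab again.

{"api": "carry_out", "payload": {"offset": [[0,-0.006,0.07],[0,-0.006,0.14],[0,-0.006,0.19],[0,-0.006,0.215],[0,-0.006,0.22],[0,-0.006,0.22]], "turn": [[0,0,0],[0,0,0],[0,0,0],[0,0,0],[0,0,0],[0,0,0]]}}

```text
clock: 34.0
tcp_pos: [0.5357, 0.2049, 0.0916]
orientation: [-3.121, -0.36, -0.001]
contact_force: [0.5, 0.6, 1.2]
grip_width: 0.0513
```

{"api": "carry_out", "payload": {"offset": [[0,0,0],[0,0,0],[0,0,0],[0,0,0],[0,0,0],[0,0,0]], "turn": [[0,0,0],[0,0,0],[0,0,0],[0,0,0],[0,0,0],[0,0,0]], "hand": 1, "force": 30}}

```text
clock: 34.6
tcp_pos: [0.5359, 0.2048, 0.092]
orientation: [3.12, 0.361, 0.002]
contact_force: [-0.9, -3.9, 7.4]
grip_width: 0.0115
```

Run:
```python
from h import *
o=st();print(Sinv(o["tcp_pos"]));go(S(-.0975,0,.0895),-76.7)
```

```text
t 34.6 tcp [0.5359 0.2048 0.092 ] F [-0.9 -3.9  7.4] w 0.0115
R [[0.974, 0.229, 0.002], [0.229, -0.974, -0.0], [0.001, 0.001, -1.0]] q [-1.1   0.68  0.87  1.97 -0.71  0.83 -1.17]
[-0.18753918  0.00109978]
offset [-0.0019, 0.1801, 0.005] turn [0.0004, -0.001, -0.001] dist 0.09 deg 0.1
```

{"api": "carry_out", "payload": {"offset": [[-0.001,0.02,0],[-0.001,0.042,0],[-0.001,0.064,0],[-0.001,0.086,0],[-0.001,0.108,0],[-0.001,0.13,0],[-0.001,0.15,0],[-0.001,0.165,0]], "turn": [[0,0,0],[0,0,0],[0,0,0],[0,0,0],[0,0,0],[0,0,0],[0,0,0],[0,0,0]]}}

```text
clock: 35.4
tcp_pos: [0.5558, 0.125, 0.092]
orientation: [-3.12, -0.362, -0.007]
contact_force: [5.4, 2.7, 5.8]
grip_width: 0.0116
```

{"api": "carry_out", "payload": {"offset": [[0,0.006,0],[0,0.012,0],[0,0.016,0],[0,0.018,0],[0,0.018,0]], "turn": [[0,0,0],[0,0,0],[0,0,0],[0,0,0],[0,0,0]]}}

```text
clock: 35.9
tcp_pos: [0.5577, 0.1173, 0.092]
orientation: [-3.119, -0.363, -0.007]
contact_force: [4.6, 3.0, 5.7]
grip_width: 0.0113
```

Run:
```python
from h import *
o=st();print(Sinv(o["tcp_pos"]))
```

```text
t 35.9 tcp [0.5577 0.1173 0.092 ] F [4.6 3.  5.7] w 0.0113
R [[0.973, 0.229, 0.004], [0.229, -0.973, 0.002], [0.004, -0.001, -1.0]] q [-0.94  0.67  0.86  1.98 -0.7   0.82 -1.02]
[-0.09744011  0.00221326]
```

{"api": "carry_out", "payload": {"offset": [[-0.002,0.002,0],[-0.003,0.004,0],[-0.003,0.004,0],[-0.003,0.004,0]], "turn": [[0,0,0],[0,0,0],[0,0,0],[0,0,0]]}}

```text
clock: 36.3
tcp_pos: [0.5577, 0.1173, 0.092]
orientation: [-3.117, -0.365, -0.01]
contact_force: [7.8, 9.1, 2.6]
grip_width: 0.0115
```

{"api": "carry_out", "payload": {"offset": [[0,0.003,0],[0,0.003,0],[0,0.003,0],[0,0.003,0]], "turn": [[0,0,0],[0,0,0],[0,0,0],[0,0,0]]}}

```text
clock: 36.7
tcp_pos: [0.5577, 0.1173, 0.092]
orientation: [-3.115, -0.366, -0.009]
contact_force: [6.3, 12.4, 4.7]
grip_width: 0.0111
```

{"api": "carry_out", "payload": {"offset": [[0.002,-0.004,0],[0.002,-0.004,0],[0.002,-0.004,0],[0.002,-0.004,0],[0.002,-0.004,-0.05],[0.002,-0.004,-0.14],[0.002,-0.004,-0.22],[0.002,-0.004,-0.22]], "turn": [[0,0,0],[0,0,0],[0,0,0],[0,0,0],[0,0,0],[0,0,0],[0,0,0],[0,0,0]], "hand": 0.5}}

```text
clock: 37.5
tcp_pos: [0.5581, 0.1138, 0.2056]
orientation: [-3.12, -0.359, -0.012]
contact_force: [0.6, -0.6, -0.5]
grip_width: 0.0427
```

Run:
```python
from h import *
o=st();f=grab("wrist"); d=outline_of("drawer_grip","wrist"); v,u=np.nonzero(d[0]["region"]); print(d[0]["score"],u.min(),u.max(),v.min(),v.max(),pix(f,S(-.0975,-.03,.1)),pix(f,S(-.0975,.03,.1)))
look("drawer_grip","wrist",f)
p=[.549,-.247,.2]; go(p,13.3)
```

```text
t 37.5 tcp [0.5581 0.1138 0.2056] F [ 0.6 -0.6 -0.5] w 0.0427
R [[0.974, 0.227, 0.007], [0.227, -0.974, 0.002], [0.007, -0.0, -1.0]] q [-1.06  0.53  1.02  1.9  -0.54  1.01 -1.14]
0.78 268 307 117 319 [276.41102057 253.86968397] [275.9523478  184.18784728]
drawer_grip wrist 0.73 [0.5577 0.121  0.0723]
offset [-0.1761, 0.7013, 0.0007] turn [-0.0007, 0.0002, -1.0486] dist 0.362 deg 90.1
```

{"api": "carry_out", "payload": {"offset": [[-0.022,0.09,0],[-0.044,0.18,0],[-0.066,0.27,0],[-0.088,0.36,0],[-0.11,0.45,0],[-0.132,0.53,0],[-0.154,0.61,0],[-0.176,0.69,0]], "turn": [[0,0,-0.1],[0,0,-0.2],[0,0,-0.3],[0,0,-0.4],[0,0,-0.5],[0,0,-0.6],[0,0,-0.7],[0,0,-0.8]], "hand": 0.6}}

```text
clock: 38.45
tcp_pos: [0.5471, -0.2426, 0.1991]
orientation: [-2.364, -2.065, 0.002]
contact_force: [0.1, -0.8, 0.6]
grip_width: 0.0343
```

Run:
```python
from h import *
o=st();go([.549,-.247,.2],13.3)
```

```text
t 38.45 tcp [ 0.5471 -0.2426  0.1991] F [ 0.1 -0.8  0.6] w 0.0343
R [[0.134, 0.991, -0.003], [0.991, -0.134, 0.001], [0.001, -0.003, -1.0]] q [-0.19  0.47  0.68  1.82 -0.35  0.97  0.5 ]
offset [-0.0082, 0.005, -0.0018] turn [-0.002, -0.001, -0.2445] dist 0.005 deg 21.0
```

{"api": "carry_out", "payload": {"offset": [[-0.006,0.004,0],[-0.006,0.004,0],[-0.006,0.004,0],[-0.006,0.004,0],[-0.006,0.004,0]], "turn": [[0,0,-0.1],[0,0,-0.2],[0,0,-0.244],[0,0,-0.244],[0,0,-0.244]]}}

```text
clock: 38.95
tcp_pos: [0.5493, -0.2444, 0.1997]
orientation: [-1.959, -2.454, 0.001]
contact_force: [-0.4, 0.4, -0.2]
grip_width: 0.0345
```

Run:
```python
from h import *
o=st();f=grab("wrist"); look("pin","wrist",f);go([.549,-.247,.0695],13.3)
o=st();go([.549,-.247,.0695],13.3)
```

```text
t 38.95 tcp [ 0.5493 -0.2444  0.1997] F [-0.4  0.4 -0.2] w 0.0345
R [[-0.221, 0.975, -0.002], [0.975, 0.221, 0.001], [0.001, -0.002, -1.0]] q [-0.12  0.45  0.59  1.81 -0.3   0.97  0.81]
pin wrist 0.94 [ 0.5487 -0.2454  0.0755]
offset [-0.0051, -0.0022, 0.2614] turn [-0.0008, -0.0004, -0.0053] dist 0.131 deg 0.5
t 39.05 tcp [ 0.5497 -0.2443  0.2002] F [ 0.3 -0.2  0.9] w 0.0341
R [[-0.222, 0.975, -0.001], [0.975, 0.222, 0.0], [0.001, -0.001, -1.0]] q [-0.12  0.45  0.59  1.81 -0.3   0.97  0.81]
offset [-0.0051, -0.0022, 0.2614] turn [-0.0008, -0.0004, -0.0053] dist 0.131 deg 0.5
```

{"api": "carry_out", "payload": {"offset": [[-0.005,-0.002,0.06],[-0.005,-0.002,0.12],[-0.005,-0.002,0.18],[-0.005,-0.002,0.225],[-0.005,-0.002,0.25],[-0.005,-0.002,0.26],[-0.005,-0.002,0.26]], "turn": [[0,0,-0.005],[0,0,-0.005],[0,0,-0.005],[0,0,-0.005],[0,0,-0.005],[0,0,-0.005],[0,0,-0.005]]}}

```text
clock: 39.75
tcp_pos: [0.5497, -0.2473, 0.0709]
orientation: [-1.948, -2.464, 0.0]
contact_force: [-0.9, -1.3, -0.3]
grip_width: 0.0341
```

{"api": "carry_out", "payload": {"offset": [[0,0,0],[0,0,0],[0,0,0],[0,0,0],[0,0,0],[0,0,0]], "turn": [[0,0,0],[0,0,0],[0,0,0],[0,0,0],[0,0,0],[0,0,0]], "hand": 1, "force": 50}}

```text
clock: 40.35
tcp_pos: [0.5504, -0.2477, 0.0721]
orientation: [1.947, 2.463, 0.001]
contact_force: [-1.2, 0.2, 6.3]
grip_width: 0.0181
```

{"api": "carry_out", "payload": {"offset": [[0,0,-0.01],[0,0,-0.03],[0,0,-0.06],[0,0,-0.09],[0,0,-0.13],[0,0,-0.18],[0,0,-0.24],[0,0,-0.24]], "turn": [[0,0,0],[0,0,0],[0,0,0],[0,0,0],[0,0,0],[0,0,0],[0,0,0],[0,0,0]]}}

```text
clock: 41.15
tcp_pos: [0.5519, -0.2489, 0.1962]
orientation: [1.944, 2.458, 0.005]
contact_force: [0.7, 0.2, -0.1]
grip_width: 0.0178
```

Run:
```python
from h import *
o=st();f=grab("wrist"); look("pin","wrist",f)
v,u=np.nonzero(outline_of("pin","wrist")[0]["region"]); print(u.min(),u.max(),v.min(),v.max())
go([.4460,.0615,.195],13.3)
```

```text
t 41.15 tcp [ 0.5519 -0.2489  0.1962] F [ 0.7  0.2 -0.1] w 0.0178
R [[-0.23, 0.973, 0.008], [0.973, 0.23, -0.002], [-0.004, 0.007, -1.0]] q [-0.12  0.46  0.59  1.81 -0.31  0.95  0.83]
pin wrist 0.71 [ 0.5502 -0.244   0.1968]
258 299 238 314
offset [0.6481, -0.0588, -0.0074] turn [0.0003, -0.0002, 0.0007] dist 0.325 deg 0.1
```

{"api": "carry_out", "payload": {"offset": [[0.09,-0.008,0],[0.18,-0.016,0],[0.27,-0.024,0],[0.36,-0.032,0],[0.45,-0.04,0],[0.54,-0.049,0],[0.62,-0.056,0],[0.65,-0.059,0]], "turn": [[0,0,0],[0,0,0],[0,0,0],[0,0,0],[0,0,0],[0,0,0],[0,0,0],[0,0,0]]}}

```text
clock: 42.1
tcp_pos: [0.4436, 0.0659, 0.19]
orientation: [-1.94, -2.468, 0.002]
contact_force: [0.5, -0.2, -0.3]
grip_width: 0.0178
```

Run:
```python
from h import *
grab("top"); grab("top"); o=st();go([.4457,.0632,.117],13.3)
```

```text
t 42.2 tcp [0.4443 0.0646 0.1901] F [-0.1 -0.2 -0.9] w 0.0179
R [[-0.236, 0.972, -0.002], [0.972, 0.236, 0.0], [0.001, -0.002, -1.0]] q [-0.76  0.18  0.53  2.16 -0.13  0.83  0.1 ]
offset [-0.0035, 0.0024, 0.1463] turn [-0.0015, -0.0004, 0.0041] dist 0.073 deg 0.4
```

{"api": "carry_out", "payload": {"offset": [[-0.003,0.002,0.05],[-0.003,0.002,0.1],[-0.003,0.002,0.135],[-0.003,0.002,0.146],[-0.003,0.002,0.146],[-0.003,0.002,0.146]], "turn": [[0,0,0.004],[0,0,0.004],[0,0,0.004],[0,0,0.004],[0,0,0.004],[0,0,0.004]]}}

```text
clock: 42.8
tcp_pos: [0.4477, 0.0603, 0.1184]
orientation: [1.956, 2.457, 0.0]
contact_force: [0.3, 0.2, 0.3]
grip_width: 0.0178
```

Run:
```python
from h import *
grab("top");o=st(); f=grab("wrist","w13.png",crop=(220,180,340,280),scale=6)
print("exp hole",(pix(f,[.4457,.0608,.046])-[220,180])*6,"tip",(pix(f,np.array(o["tcp_pos"])-[0,0,.061])-[220,180])*6,"TCP xy at hole z",(pix(f,np.r_[o["tcp_pos"][:2],.046])-[220,180])*6)
```

```text
t 42.85 tcp [0.4479 0.0606 0.1186] F [0.3 0.2 0.4] w 0.0176
R [[-0.224, 0.974, 0.001], [0.974, 0.224, 0.0], [0.0, 0.001, -1.0]] q [-0.69  0.32  0.49  2.21 -0.25  0.66  0.21]
exp hole [342.19234444 326.42023432] tip [360.37826282 371.76281592] TCP xy at hole z [359.90102436 331.67846185]
```

View pics/w13.png

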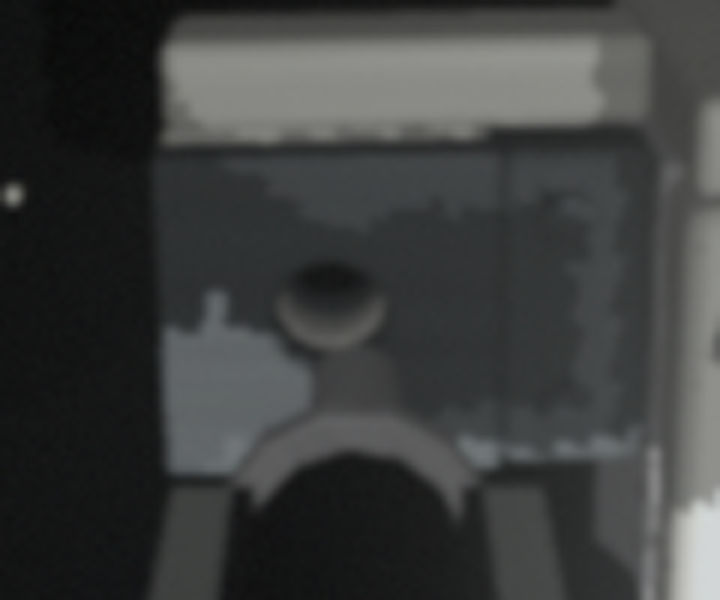

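Hole at (331,306), pin shank at u≈357: the pin needs about −2.8 mm in tool y and +3.2 mm in tool x.

{"api": "carry_out", "payload": {"offset": [[0.0064,-0.0056,0],[0.0064,-0.0056,0],[0.0064,-0.0056,0],[0.0064,-0.0056,0]], "turn": [[0,0,0],[0,0,0],[0,0,0],[0,0,0]]}}

```text
clock: 43.3
tcp_pos: [0.4438, 0.0635, 0.1181]
orientation: [1.955, 2.459, 0.001]
contact_force: [-0.6, 0.6, -1.8]
grip_width: 0.0179
```

Run:
```python
from h import *
o=st(); f=grab("wrist"); g=f["pixels"].mean(2).astype(int)
print("cols",list(range(260,296)))
for v in range(222,252): print(v,*["%3d"%x for x in g[v,260:296]])
```

```text
t 43.3 tcp [0.4438 0.0635 0.1181] F [-0.6  0.6 -1.8] w 0.0179
R [[-0.225, 0.974, 0.0], [0.974, 0.225, 0.0], [0.0, 0.0, -1.0]] q [-0.7   0.32  0.49  2.22 -0.24  0.65  0.2 ]
cols [260, 261, 262, 263, 264, 265, 266, 267, 268, 269, 270, 271, 272, 273, 274, 275, 276, 277, 278, 279, 280, 281, 282, 283, 284, 285, 286, 287, 288, 289, 290, 291, 292, 293, 294, 295]
222  48  48  49  48  49  48  49  49  49  49  49  49  48  50  49  49  49  49  49  49  49  49  49  49  49  50  49  50  50  50  50  49  50  51  50  50
223  48  49  49  49  49  49  49  50  50  50  49  50  49  50  50  49  50  50  50  50  50  49  49  49  50  51  50  51  50  50  50  50  50  50  51  52
224  49  49  50  49  48  49  48  50  48  50  49  50  49  49  49  49  49  50  50  50  50  49  50  50  50  50  50  50  50  50  50  51  50  50  50  51
225  48  48  49  49  48  50  50  49  49  49  49  49  49  49  49  50  49  49  49  50  50  50  50  49  49  49  50  50  50  50  50  50  50  50  51  50
226  48  48  48  49  49  48  49  48  49  49  49  49  49  49  49  49  49  48  48  49  50  49  49  50  48  49  50  49  50  50  50  50  51  51  50  51
22
[... 2997 characters left out ...]
  99  94  82  69  67  69  70  69  70  68  68  67  67  67  66  65  63  58  55  51  49  51  51  51  55  59  62
248 100 100 100  99 100 100  99  99  96  91  85  76  71  73  75  76  76  76  74  75  73  74  73  74  72  70  65  59  56  54  54  55  57  59  64  65
249  99  99  99  99  98  98  95  90  84  77  73  75  79  84  87  88  89  88  88  87  87  86  86  85  84  82  76  70  64  60  60  61  63  63  65  66
250 100  99  99  96  93  90  84  78  73  74  78  84  89  93  95  95  96  96  95  94  95  94  94  94  93  92  88  82  75  69  66  64  65  65  65  66
251 101 100  97  89  81  76  73  73  78  84  89  92  92  92  93  94  95  95  96  94  94  93  94  93  92  93  93  91  87  81  75  69  65  65  64  64
```

The profile shows hole centre column 279.3 against shank 278.9, and hole row about 236 as expected. Aligned, so inserting.

{"api": "carry_out", "payload": {"offset": [[0,0,0.01],[0,0,0.02],[0,0,0.03],[0,0,0.04],[0,0,0.045],[0,0,0.045]], "turn": [[0,0,0],[0,0,0],[0,0,0],[0,0,0],[0,0,0],[0,0,0]]}}

```text
clock: 43.95
tcp_pos: [0.4435, 0.0632, 0.095]
orientation: [-1.955, -2.458, 0.001]
contact_force: [0.0, 0.1, -0.3]
grip_width: 0.0177
```

{"api": "carry_out", "payload": {"offset": [[0,0,0.008],[0,0,0.016],[0,0,0.024],[0,0,0.03],[0,0,0.034],[0,0,0.034]], "turn": [[0,0,0],[0,0,0],[0,0,0],[0,0,0],[0,0,0],[0,0,0]]}}

```text
clock: 44.55
tcp_pos: [0.4436, 0.0633, 0.0781]
orientation: [-1.955, -2.458, 0.001]
contact_force: [-0.1, 1.2, -0.7]
grip_width: 0.0179
```

{"api": "carry_out", "payload": {"offset": [[0,0,0.004],[0,0,0.007],[0,0,0.008],[0,0,0.008]], "turn": [[0,0,0],[0,0,0],[0,0,0],[0,0,0]]}}

```text
clock: 44.95
tcp_pos: [0.4437, 0.0634, 0.0744]
orientation: [-1.955, -2.459, 0.0]
contact_force: [0.7, 0.1, -1.0]
grip_width: 0.018
```

{"api": "carry_out", "payload": {"offset": [[0,0,0.002],[0,0,0.003],[0,0,0.004],[0,0,0.004]], "turn": [[0,0,0],[0,0,0],[0,0,0],[0,0,0]]}}

```text
clock: 45.35
tcp_pos: [0.4439, 0.0634, 0.0739]
orientation: [-1.956, -2.457, -0.002]
contact_force: [-6.9, -1.6, 25.8]
grip_width: 0.0181
```

Seated (26 N upward at the predicted height). Releasing and checking.

{"api": "carry_out", "payload": {"offset": [[0,0,-0.003],[0,0,-0.003],[0,0,-0.003],[0,0,-0.003],[0,0,-0.05],[0,0,-0.14],[0,0,-0.24],[0,0,-0.3]], "turn": [[0,0,0],[0,0,0],[0,0,0],[0,0,0],[0,0,0],[0,0,0],[0,0,0],[0,0,0]], "hand": 0.6}}

```text
clock: 46.15
tcp_pos: [0.4447, 0.0632, 0.2253]
orientation: [1.955, 2.457, 0.004]
contact_force: [1.3, 0.9, 0.2]
grip_width: 0.034
```

Run:
```python
from h import *
o=st()
for c in ["wrist","scene","top"]:
    f=grab(c)
    for q in ["pin","scraper","drawer_grip","jar","beaker","lab_timer"]: look(q,c,f)
    if c!="top":
        v,u=np.nonzero(outline_of("pin",c)[0]["region"]); print(c,"pin box",u.min(),u.max(),v.min(),v.max(),"exp top/collar",pix(f,S(-.068,-.12,.078)),pix(f,S(-.068,-.12,.05)))
    for d in look_for("chip_1",c): print("chip",round(d["score"],2),Sinv(w(f,d["xyz"])).round(3),w(f,d["xyz"])[2].round(3))
```

```text
t 46.15 tcp [0.4447 0.0632 0.2253] F [1.3 0.9 0.2] w 0.034
R [[-0.224, 0.974, 0.003], [0.974, 0.224, 0.001], [0.0, 0.003, -1.0]] q [-0.81  0.12  0.58  2.13 -0.09  0.91  0.05]
pin wrist 0.68 [0.4409 0.0649 0.0761]
drawer_grip wrist 0.78 [0.5323 0.1187 0.0682]
beaker wrist 0.46 [0.5439 0.1163 0.0673]
wrist pin box 267 289 185 213 exp top/collar [279.6412934  207.38897703] [279.50094687 199.21357847]
pin scene 0.5 [0.4397 0.058  0.0668]
scraper scene 0.88 [ 0.4519 -0.2638  0.0478]
drawer_grip scene 0.84 [0.5404 0.1108 0.0728]
jar scene 0.71 [0.6459 0.3459 0.0613]
beaker scene 0.79 [ 0.6906 -0.3443  0.0384]
lab_timer scene 0.79 [0.3831 0.3513 0.0158]
scene pin box 236 244 202 214 exp top/collar [240.54848605 204.57857319] [240.98917049 210.93925635]
chip 0.48 [0.379 0.023] 0.041
scraper top 0.82 [ 0.4582 -0.2483  0.0686]
drawer_grip top 0.54 [0.567  0.1179 0.0707]
jar top 0.58 [0.6536 0.3535 0.0733]
beaker top 0.66 [ 0.6941 -0.3552  0.023 ]
lab_timer top 0.71 [0.394  0.3507 0.0132]
```

```bash
python3 -c "
from h import *
print(r.hand_in())"
```

```text
the job is handed in; nothing more can be done
None
```

The whole job was done in the order asked and handed in at about 46 s of arm time, well inside the 192 s limit.

I drew the pin and parked it in its holder, pulled the drawer fully out and swept the deck in three lanes with the scraper. I then stood the scraper back on the mat, pushed the drawer to its stop and locked it with the pin.

**Last checks:**
- **Pin:** the collar met the fork at the expected height, with about 26 N upward on the tool. After release the detectors place the pin where it was at the start.
- **Drawer:** it stopped moving under a clear push of 7 to 12 N, and the tab reads within a few millimetres of its starting position.
- **Chips:** five or fewer were visible in the drawer in any one picture; combining the views gives all six. None is reported on the deck at the end.
- **Scraper and bystanders:** the scraper is detected on the mat, and its outline was upright when I released it. The jar, beaker and timer read within about 6 mm of their first positions, which is roughly the detectors' accuracy.

**Disagreements:**
- **Chip on the deck:** one detection reported a chip on the deck after the last sweep. The picture there was a uniform surface and the detection did not recur, so I treated it as false.
- **Other false reports:** in the final check the scene camera reported a chip well off the station. The wrist camera reported a beaker at the drawer's front plate.
- **Final state:** I used all 16 picture views before the pin went in, so the end state was checked by the detectors, an image profile and forces, not by eye.

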